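# Stack a patina test piece in the cross-slide jig and index it past the torch

## Task

Build the patina test piece in the blue corner pocket of the cross-slide carrier: the dark bronze plinth flat on the deck, then every terracotta spacer that is on the bench, then the brass disc on top, all lying flat and square inside the pocket. Then, by its black knob, slide the carrier so that the fixed orange pointer stands over the red mark, then the yellow, then the blue, stopping there for about a second each time, and finally pull it fully back toward the robot to its stop and let go, leaving the bottle, the jar and the brush alone throughout.

Things in the scene. Friction and masses are not known exactly. Their poses are not given: they have to be found in the camera images.
- plinth: Dark brown bronze block, 60 x 60 x 24 mm, about 0.55 kg, lying flat on the bench. Origin at the centre of its underside, z up through the 24 mm, x and y square to its sides.
- spacer1: Terracotta-coloured square tile, 60 x 60 x 8 mm, about 60 g, lying flat on the bench; origin at the centre of its underside, z up, x and y square to its sides. Two to four spacers (any of the four numbers) are present; all are alike and may go in in any order.
- spacer2: Terracotta-coloured square tile, 60 x 60 x 8 mm, about 60 g, lying flat on the bench; origin at the centre of its underside, z up, x and y square to its sides. Two to four spacers (any of the four numbers) are present; all are alike and may go in in any order.
- spacer3: Terracotta-coloured square tile, 60 x 60 x 8 mm, about 60 g, lying flat on the bench; origin at the centre of its underside, z up, x and y square to its sides. Two to four spacers (any of the four numbers) are present; all are alike and may go in in any order.
- spacer4: Terracotta-coloured square tile, 60 x 60 x 8 mm, about 60 g, lying flat on the bench; origin at the centre of its underside, z up, x and y square to its sides. Two to four spacers (any of the four numbers) are present; all are alike and may go in in any order.
- coupon: Brass disc, 60 mm diameter, 12 mm thick, about 0.22 kg, lying flat on the bench. Origin at the centre of its underside, z up.
- pocket (a point): Centre of the pocket floor on the deck (54 mm over the bench), moves with the carrier. Axes along the slides: x away from the robot, y left (turned up to 0.15 rad), z up. Inside 64 x 64 mm, four blue corner angles 6 mm thick; each side has a 47 mm wide window from the deck up, open outward, for the fingers. Walls upright to 60 mm over the deck, then flared out to 70.
- knob (a point): Centre of the carrier's black knob, 26 x 26 mm square and square to the carrier, 36 mm high: 46 mm over the deck, the knob's top 18 mm higher (118 mm over the bench). It stands on the robot's side of the pocket, 90 mm from the pocket centre along -x, and moves with the carrier.
- mark_red (a point): Centre of the red dot (13 mm across, black rim) painted on the carrier's deck: at x = +70, y = -36 mm from the pocket centre in the pocket's axes.
- mark_yellow (a point): Centre of the yellow dot on the carrier's deck: at x = +98, y = 0 mm from the pocket centre.
- mark_blue (a point): Centre of the blue dot on the carrier's deck: at x = +70, y = +36 mm from the pocket centre.
- pointer_tip (a point): Tip of the fixed orange pointer that hangs point down (stem 8 mm thick, 24 mm high); the deck slides 6 mm beneath it. A thin arm holds it from the stand beyond the carrier; above that arm lies a cold torch nozzle, top 129 mm over the bench, mouth 30 mm beyond the pointer. It does not move.
- slide_x (a joint): Position of the carrier along the pocket's x, m: -0.05 is the stop nearest the robot, +0.03 the far stop. Stiff: about 4 N of friction (plus 12 N per m/s), stays where it is left. The pointer stands over the red and the blue mark at +0.015, over the yellow at -0.013.
- slide_y (a joint): Position of the carrier along the pocket's y, m: -0.05 to +0.05 between its stops, positive to the robot's left; same friction. The pointer stands over the red mark at +0.036, the yellow at 0, the blue at -0.036.
- bottle: Bystander: blue plastic bottle, 68 mm diameter, 170 mm high, standing; origin under its centre.
- jar: Bystander: amber jar with a dark cap, 72 mm diameter, 70 mm high, standing; origin under its centre.
- brush: Bystander: brush with a yellow handle, 190 mm long, lying flat; origin under its middle, x along it.
Things that resemble listed ones, but are neither listed nor needed, are in the scene too. What is shaped like the plinth but white is not meant. Several things look just like the coupon: the one meant starts farthest to the robot's right.

How it is judged:
On the way, in this order (a step that is already met when the one before it is completed fails the run):
1. the plinth lies flat on the pocket floor, released (horizontal distance between plinth and pocket below 0.005 m and z of plinth in the frame of pocket between -0.004 and 0.004 m and angle between plinth's own z axis and vertical below 0.06 rad and contact force between plinth and the fingers below 0.3 N), for 0.2 s.
2. every spacer lies flat in the pocket on the plinth, released (horizontal distance between each of plinth, spacer1, spacer2, spacer3, spacer4 and pocket below 0.005 m and z of plinth in the frame of pocket between -0.004 and 0.004 m and angle between each of plinth, spacer1, spacer2, spacer3, spacer4's own z axis and vertical below 0.06 rad and z of spacer1 in the frame of pocket between 0.02 and 0.052 m and z of spacer2 in the frame of pocket between 0.02 and 0.052 m and z of spacer3 in the frame of pocket between 0.02 and 0.052 m and z of spacer4 in the frame of pocket between 0.02 and 0.052 m and contact force between each of spacer1, spacer2, spacer3, spacer4 and the fingers below 0.3 N), for 0.2 s.
3. the brass disc lies flat on top of them in the pocket, released (horizontal distance between each of plinth, spacer1, spacer2, spacer3, spacer4, coupon and pocket below 0.005 m and z of plinth in the frame of pocket between -0.004 and 0.004 m and angle between each of plinth, spacer1, spacer2, spacer3, spacer4, coupon's own z axis and vertical below 0.06 rad and z of spacer1 in the frame of pocket between 0.02 and 0.052 m and z of spacer2 in the frame of pocket between 0.02 and 0.052 m and z of spacer3 in the frame of pocket between 0.02 and 0.052 m and z of spacer4 in the frame of pocket between 0.02 and 0.052 m and z of coupon in the frame of pocket between 0.036 and 0.06 m and z of coupon in the frame of spacer1 above 0.005 m and z of coupon in the frame of spacer2 above 0.005 m and z of coupon in the frame of spacer3 above 0.005 m and z of coupon in the frame of spacer4 above 0.005 m and contact force between coupon and the fingers below 0.3 N), for 0.2 s.
4. with the stack complete, the carrier stands still with the red mark under the pointer (4 mm) for 0.5 s (horizontal distance between pointer_tip and mark_red below 0.004 m and velocity of joint slide_x between -0.02 and 0.02 m/s and velocity of joint slide_y between -0.02 and 0.02 m/s and horizontal distance between coupon and pocket below 0.005 m and z of coupon in the frame of pocket between 0.036 and 0.06 m and angle between coupon's own z axis and vertical below 0.06 rad and z of coupon in the frame of spacer1 above 0.005 m and z of coupon in the frame of spacer2 above 0.005 m and z of coupon in the frame of spacer3 above 0.005 m and z of coupon in the frame of spacer4 above 0.005 m), for 0.5 s.
5. with the stack complete, the carrier stands still with the yellow mark under the pointer (4 mm) for 0.5 s (horizontal distance between pointer_tip and mark_yellow below 0.004 m and velocity of joint slide_x between -0.02 and 0.02 m/s and velocity of joint slide_y between -0.02 and 0.02 m/s and horizontal distance between coupon and pocket below 0.005 m and z of coupon in the frame of pocket between 0.036 and 0.06 m and angle between coupon's own z axis and vertical below 0.06 rad and z of coupon in the frame of spacer1 above 0.005 m and z of coupon in the frame of spacer2 above 0.005 m and z of coupon in the frame of spacer3 above 0.005 m and z of coupon in the frame of spacer4 above 0.005 m), for 0.5 s.
6. with the stack complete, the carrier stands still with the blue mark under the pointer (4 mm) for 0.5 s (horizontal distance between pointer_tip and mark_blue below 0.004 m and velocity of joint slide_x between -0.02 and 0.02 m/s and velocity of joint slide_y between -0.02 and 0.02 m/s and horizontal distance between coupon and pocket below 0.005 m and z of coupon in the frame of pocket between 0.036 and 0.06 m and angle between coupon's own z axis and vertical below 0.06 rad and z of coupon in the frame of spacer1 above 0.005 m and z of coupon in the frame of spacer2 above 0.005 m and z of coupon in the frame of spacer3 above 0.005 m and z of coupon in the frame of spacer4 above 0.005 m), for 0.5 s.
At the end, for the whole second after the job is handed in: Plinth on the pocket floor, every present spacer on it and the disc above them all, each centred within 5 mm of the pocket, at its place in the order and tilted less than 0.06 rad, at rest; the carrier within 6 mm of the stop nearest the robot (horizontal distance between each of plinth, spacer1, spacer2, spacer3, spacer4, coupon and pocket below 0.005 m and z of plinth in the frame of pocket between -0.004 and 0.004 m and angle between each of plinth, spacer1, spacer2, spacer3, spacer4, coupon's own z axis and vertical below 0.06 rad and z of spacer1 in the frame of pocket between 0.02 and 0.052 m and z of spacer2 in the frame of pocket between 0.02 and 0.052 m and z of spacer3 in the frame of pocket between 0.02 and 0.052 m and z of spacer4 in the frame of pocket between 0.02 and 0.052 m and z of coupon in the frame of pocket between 0.036 and 0.06 m and z of coupon in the frame of spacer1 above 0.005 m and z of coupon in the frame of spacer2 above 0.005 m and z of coupon in the frame of spacer3 above 0.005 m and z of coupon in the frame of spacer4 above 0.005 m and value of joint slide_x below -0.044 m and linear speed of each of coupon, plinth below 0.02 m/s); the robot touches nothing.
It fails at once if the bottle is moved by more than 30 mm (distance of bottle from where it was at the start of the episode above 0.03 m).
It fails at once if the jar is moved by more than 30 mm (distance of jar from where it was at the start of the episode above 0.03 m).
It fails at once if the brush is moved by more than 30 mm (distance of brush from where it was at the start of the episode above 0.03 m).
It fails at once if the bottle is tipped (angle between bottle's own z axis and vertical above 0.5 rad).
It fails at once if the jar is tipped (angle between jar's own z axis and vertical above 0.5 rad).
Of spacer1, spacer2, spacer3, spacer4 only 2 to 4 are there at a start; the rules pass over those that are not, and their reading is None.
At some moment in a run one of spacer1, spacer2, spacer3, spacer4, coupon may be knocked a few centimetres aside while the robot is not near it.
It also fails if it takes over 210 s, if anything falls off the work surface, if the arm or the gripper's body presses on something with over 40 N, if the wrist force passes 120 N, or if a joint passes its speed limit or range.

## Robot

A 7-joint arm with a two-finger parallel gripper is mounted at the origin on the work surface. World frame = base frame: x ahead of the robot, y to its left, z up, the work surface at z = 0. Lengths are in m, angles in rad, forces in N, time in s.
With the tool pointing down it reaches from about 0.4 to 0.9 m from the base axis. Payload 5.5 kg.
Tool frame: the origin (TCP) lies at the very end of the fingers, on their centre line; the grasp point (between the pads) lies 19 mm behind it (ctrl.hold_point_z is the distance from the TCP to the grasp point, in m); z points along the fingers, y is the direction in which the jaws open and shut (so a half turn about z gives the same grasp; the last joint's range is limited). The gripper opens to 85 mm and grips with 20 to 120 N. Pads are 22 mm wide; open, the fingers measure 114 mm over their backs; the gripper's body (76 mm by 85 mm) begins 54 mm behind the grasp point. The pads swing forward as they close: fully open they stand 13 mm farther back than shut.
Start: joints at [-0.918, 0.501, -0.427, 1.55, 0.221, 1.138, -0.21], TCP at [0.247, 0.601, 0.231] pointing down, gripper open.
Joint ranges: [-2.88, 2.88], [-0.31, 2.03], [-1.54, 1.56], [0.2, 2.42], [-1.41, 4.55], [0.19, 2.02], [-2.57, 2.57]. Speed limits (rad/s): [2.57, 2.57, 3.14, 3.14, 3.14, 3.14, 3.14].

## Interface

Orientations are given as a unit quaternion [x, y, z, w].
In Python, from bench import status, viewer, ctrl gives the robot as it stands. The module is installed in compiled form; this text tells all that it offers.
- The arm moves only by the tool drive_tool, never from a script. Its argument "series" is a list of rows, each a list of 6 numbers: the shift along the tool's x, y, z in units of 50 mm (1.0 is 50 mm), then the turn, a rotation vector about the tool's x, y, z in units of 6 degrees (1.0 is 6 degrees). In form: [[x, y, z, rx, ry, rz], ...]. A call has 1 to 8 rows; each row shifts and turns the pose as measured when the row begins, along the tool's axes as they then stand; what a row does not reach is not made up. A row lasts 1/10 s, in which the tool goes at most 50 mm and 8.59 degrees, less where a joint would pass 70% of its speed; a pose out of reach is approached as far as the arm can. A call is refused whole if a number of a shift passes 1 or a number of a turn 1, either way. A call with a gripper value outside its range is refused whole. "gripper" is the finger opening in mm, from 0 to 85.4, set as the call begins (left out, the last holds). The fingers move at their own pace and stop on an object; the grip force is fixed at half the most. Time passes only in rows, so rows that do not move let the fingers close. It gives the time, the measured TCP pose, the force and the opening at its end, in the units of the state.
- status.get_obs(): the state, without advancing time (a new reading comes with each control period).
- viewer.get_image(name): name is "scene" or "top"; returns the picture (384x512x3 uint8, blue, green, red); there is no depth.
- viewer.camera_model(name): a dict with "intrinsics" (3x3 intrinsics, pixels), "R" (3x3) and "t" (3): a world point X has camera coordinates R X + t. Camera axes: x right, y down, z forward; pixel columns grow to the right and rows downward; lengths in m; the calibration is good to about 2 mm. A picture is of the moment at which its call begins. camera_model takes no time and is no camera call.
- ctrl.close_job(): hands the job in, once; it reports no verdict.
The state is a dict: "t": time; "joint_positions": joint angles; "qvel": joint speeds; "joint_efforts": joint torques, N m; "ee_pos": TCP position; "tool_rot": TCP orientation; "wrist_force": force on the tool from outside, world axes, zero at the start; "wrist_torque": the same for the moment, N m; "opening": finger opening in m.
Only numpy, scipy, OpenCV 4.12 (cv2) and the standard library are available. Lean on these libraries where they do the work, as an engineer would, in place of code of your own. Each camera call takes 0.05 s, during which the arm holds its last target.

## Working session

There is one attempt and no reset: what is moved stays moved. The work goes in short steps, Python scripts to look and compute and a tool call to move; the robot and the scene stay as the last step left them, time stands still between calls to the robot, and variables do not carry over. Pictures are saved under pics/ and viewed, and the job is handed in when it is done.

Besides the shell and the picture viewer there is one more tool, called after "Emit:" as name([rows], argument=value, ...), one row to a line, values as JSON. drive_tool: Moves the arm, as the interface text tells. Its arguments: {"type":"object","properties":{"series":{"type":"array"},"gripper":{"type":"number"}},"required":["series"]}

```bash
mkdir -p pics; python3 - <<'E'
from bench import status, viewer, ctrl
import cv2,numpy as np
o=status.get_obs()
for k in o: print(k,np.round(o[k],4))
for n in("scene","top"):
    im=viewer.get_image(n); np.save(f"pics/{n}0.npy",im); cv2.imwrite(f"pics/{n}0.png",cv2.resize(im,(800,600),interpolation=cv2.INTER_CUBIC))
    c=viewer.camera_model(n); print(n,c)
print(ctrl.hold_point_z)
E
```

```text
t 0.0
joint_positions [-0.9178  0.5018 -0.4268  1.5515  0.2208  1.1383 -0.2103]
qvel [ 0.0014  0.0005  0.0009  0.0005  0.0004 -0.0011 -0.0005]
joint_efforts [ 6.00000e-04 -5.69518e+01 -5.81620e+00 -2.80936e+01  1.04000e-02
  1.23000e-02  0.00000e+00]
ee_pos [0.2468 0.6005 0.2303]
tool_rot [ 1.937e-01  9.811e-01 -1.000e-03 -2.000e-04]
wrist_force [ 0.8427 -0.1817 -0.0968]
wrist_torque [-0.0185  0.0422 -0.0069]
opening 0.0852
scene {'intrinsics': array([[377.48673865,   0.        , 255.6904078 ],
       [  0.        , 377.48673865, 190.55755287],
       [  0.        ,   0.        ,   1.        ]]), 'R': array([[ 0.66484075,  0.74691542,  0.01020457],
       [ 0.60556028, -0.53091928, -0.59280811],
       [-0.43735972,  0.40030247, -0.80527909]]), 't': array([-0.3845952 , -0.25552597,  1.50677502])}
top {'intrinsics': array([[424.30602803,   0.        , 253.43642805],
       [  0.        , 424.30602803, 190.90425722],
       [  0.        ,   0.        ,   1.        ]]), 'R': array([[-0.02012742, -0.99930164, -0.03148212],
       [-0.99220452,  0.02383803, -0.12231901],
       [ 0.12298406,  0.02877474, -0.9919914 ]]), 't': array([0.06625872, 0.52548814, 1.36287229])}
0.0187
```

View pics/scene0.png

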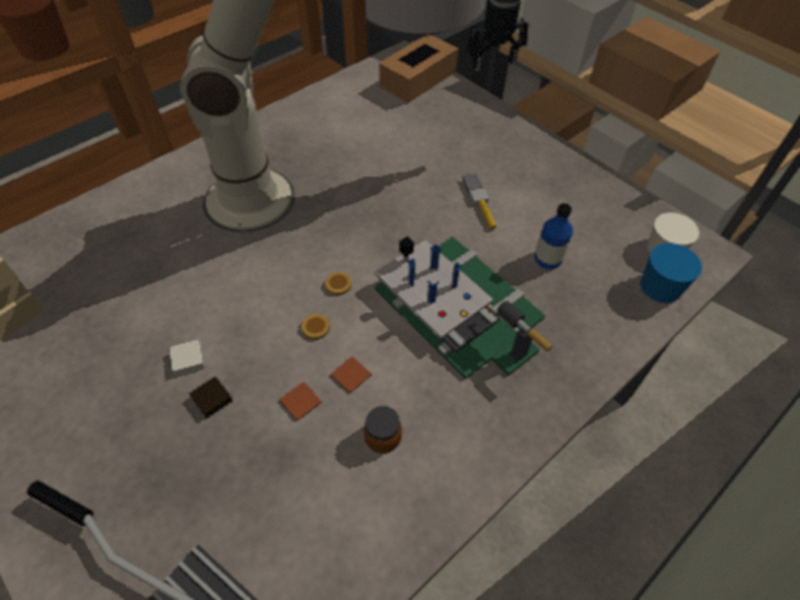

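View pics/top0.png

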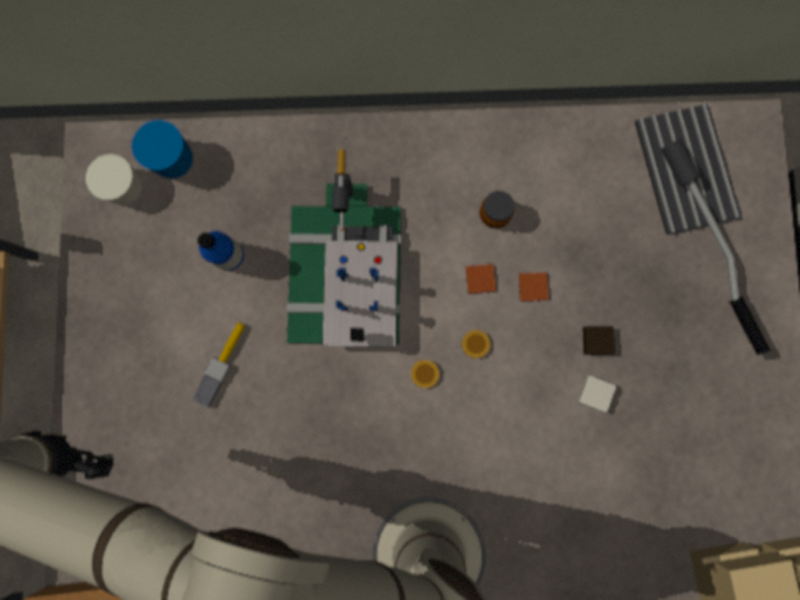

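Two terracotta tiles are visible at top-view pixels (481,279) and (534,287) of the 800x600 picture. The dark plinth is at (599,341), next to a white decoy at (599,394). There are two brass candidates, at (477,344) and (426,374). The one farther right is (477,344). I'll confirm with enlarged crops, and check that nothing else is hidden under the arm.

```bash
cat > h.py <<'E'
import numpy as np,cv2,sys
from bench import status, viewer, ctrl
from scipy.spatial.transform import Rotation as Rn
CM={n:viewer.camera_model(n) for n in("scene","top")}
def back(n,uv,z):
    c=CM[n];d=c["R"].T@np.linalg.solve(c["intrinsics"],[uv[0],uv[1],1.]);o=-c["R"].T@c["t"]
    return o+d*(z-o[2])/d[2]
def proj(n,X):
    c=CM[n];p=c["intrinsics"]@(c["R"]@np.asarray(X,float)+c["t"]);return p[:2]/p[2]
def snap(n,name,box=None,size=(800,600),gain=1.0,im=None):
    if im is None: im=viewer.get_image(n)
    k=im
    if box: k=im[box[1]:box[3],box[0]:box[2]]
    s=min(size[0]/k.shape[1],size[1]/k.shape[0])
    k=cv2.resize(k,None,fx=s,fy=s,interpolation=cv2.INTER_CUBIC)
    cv2.imwrite(f"pics/{name}.png",cv2.convertScaleAbs(k,alpha=gain)); return im
def pose():
    o=status.get_obs();R=Rn.from_quat(o["tool_rot"]);return np.array(o["ee_pos"]),R,o
def yawq(yaw):
    # tool down, tool y axis (jaws) at world angle yaw (mod pi)
    y=np.array([np.cos(yaw),np.sin(yaw),0]);z=np.array([0,0,-1.]);x=np.cross(y,z)
    return Rn.from_matrix(np.c_[x,y,z])
def need(p,yaw):
    """tool-frame shift & turn in units to reach TCP p with jaw axis at yaw"""
    P,R,o=pose()
    best=None
    for k in(0,np.pi):
        r=(R.inv()*yawq(yaw+k)).as_rotvec()
        if best is None or np.linalg.norm(r)<np.linalg.norm(best): best=r
    # shift expressed in tool axes of target orientation and current
    sh=R.inv().apply(np.array(p)-P)/0.05; sh2=yawq(yaw)
    print("t %.1f pos"%o["t"],P.round(4),"jawyaw %.4f"%np.arctan2(*R.as_matrix()[[1,0],1]),"q7 %.2f"%o["joint_positions"][6],"op %.1f"%(o["opening"]*1e3),"F",np.round(o["wrist_force"],1))
    print("need shift units (cur axes)",sh.round(3),"turn units",(np.degrees(best)/6).round(3))
    m=R.as_matrix(); print("tool x",m[:,0].round(3),"y",m[:,1].round(3),"z",m[:,2].round(3))
def blobs(n,im,lo,hi,amin=25):
    hsv=cv2.cvtColor(im,cv2.COLOR_BGR2HSV);m=cv2.inRange(hsv,np.array(lo),np.array(hi))
    c,_=cv2.findContours(m,cv2.RETR_EXTERNAL,cv2.CHAIN_APPROX_NONE);return [k for k in c if cv2.contourArea(k)>=amin],m
E
python3 - <<'E'
from h import *
im=np.load("pics/top0.npy");ims=np.load("pics/scene0.npy")
snap("top","t1",(170,120,410,280),gain=1.8,im=im)
snap("scene","s1",(90,130,370,310),gain=1.8,im=ims)
for uv in [(477,344),(426,374),(481,279),(534,287),(599,341),(599,394)]:
    u=np.array(uv)*.64
    hsv=cv2.cvtColor(im,cv2.COLOR_BGR2HSV);print(uv,back("top",u,.01).round(3),hsv[int(u[1]),int(u[0])])
E
```

```text
(477, 344) [ 0.428 -0.114  0.01 ] [ 18 204 105]
(426, 374) [ 0.367 -0.005  0.01 ] [ 18 216 104]
(481, 279) [ 0.567 -0.127  0.01 ] [ 10 189 116]
(534, 287) [ 0.547 -0.239  0.01 ] [ 10 191 116]
(599, 341) [ 0.429 -0.37   0.01 ] [ 19 152  37]
(599, 394) [ 0.319 -0.364  0.01 ] [ 20  34 165]
```

View pics/t1.png

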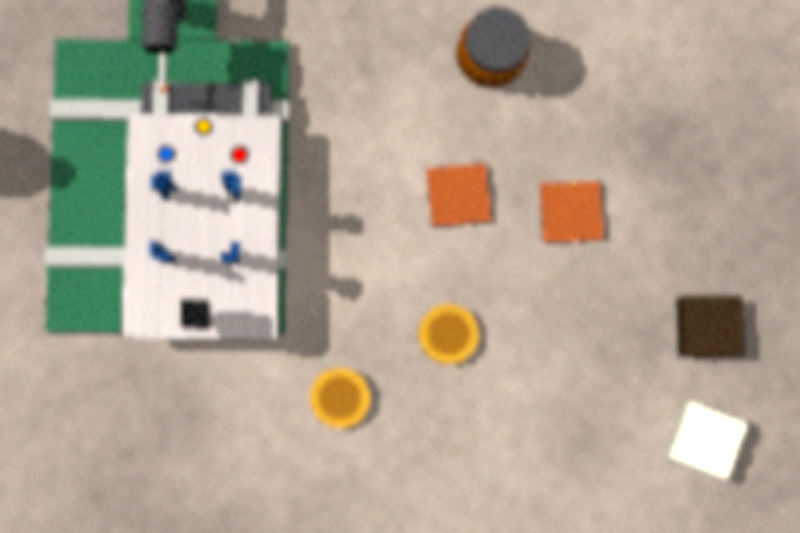

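View pics/s1.png

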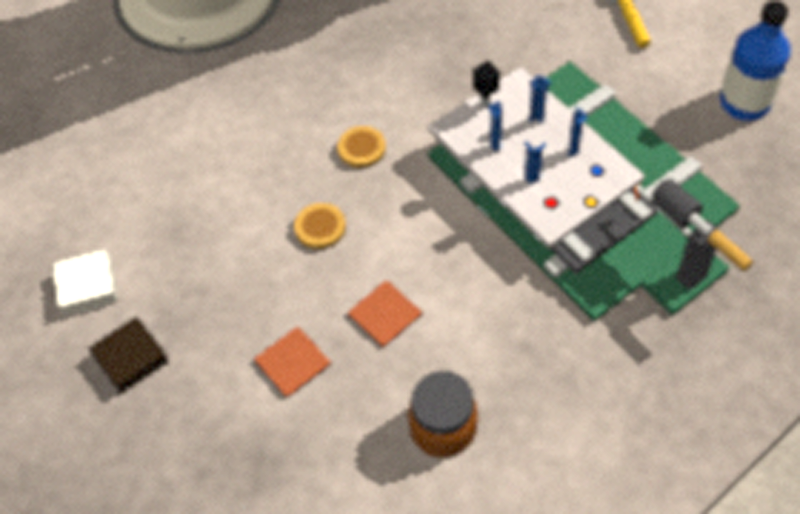

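The coupon meant is the one at crop pixel (450,334), which is (477,344) in the full picture, at y=-0.114. The other, at crop (340,398), is at y=-0.005, so the first is farther to the robot's right. Next I'll measure everything.

```bash
cat > meas.py <<'E'
from h import *
def cen(c):
    M=cv2.moments(c);return np.array([M["m10"]/M["m00"],M["m01"]/M["m00"]])
def items(n,im):
    out={}
    spec={"terra":((3,120,60),(14,255,255),.008),"brass":((15,150,60),(28,255,255),.012),"dark":((8,60,15),(28,255,60),.024)}
    for k,(lo,hi,z) in spec.items():
        cs,_=blobs(n,im,lo,hi,60)
        r=[]
        for c in cs:
            q=cen(c);W=back(n,q,z)
            P=np.array([back(n,p[0]+0.0,z)[:2] for p in c],np.float32)
            (cx,cy),(w,h),a=cv2.minAreaRect(P)
            if .03<w<.09 and .03<h<.09 : r.append((W[:2].round(4).tolist(),[round(w,3),round(h,3)],round((a+45)%90-45,1)))
        out[k]=r
    return out
def marks(n,im):
    hsv=cv2.cvtColor(im,cv2.COLOR_BGR2HSV).astype(int)
    out={}
    for k,(lo,hi) in {"red":((170,150,80),(180,255,255)),"yellow":((20,150,110),(30,255,255)),"blue":((105,150,60),(118,255,255))}.items():
        cs,_=blobs(n,im,lo,hi,2)
        out[k]=[(back(n,cen(c),.054)[:2].round(4).tolist(),cv2.contourArea(c)) for c in cs]
    return out
if __name__=="__main__":
    for n in("top","scene"):
        im=np.load(f"pics/{n}0.npy")
        for k,v in items(n,im).items(): print(n,k,*v,sep="\n   ")
        print(marks(n,im))
        cs,_=blobs(n,im,(0,0,0),(180,255,45),20)
        print("knob-ish",[(back(n,cen(c),.118)[:2].round(3).tolist(),cv2.contourArea(c)) for c in cs if cv2.contourArea(c)<150])
E
python3 meas.py
```

```text
top
   terra
   ([0.5489, -0.2377], [0.06, 0.057], -1.4)
   ([0.5689, -0.126], [0.059, 0.06], 3.7)
top
   brass
   ([0.3686, -0.0018], [0.056, 0.052], -1.2)
   ([0.4291, -0.1107], [0.056, 0.053], -1.3)
top
   dark
   ([0.4304, -0.3652], [0.066, 0.055], -1.3)
{'red': [], 'yellow': [([0.3685, -0.0012], 201.5), ([0.427, -0.1066], 200.5), ([0.4436, 0.3996], 83.5), ([0.6364, 0.127], 7.0), ([0.824, 0.1676], 17.5)], 'blue': [([0.5076, 0.1001], 2.0), ([0.5101, 0.1678], 2.0), ([0.5794, 0.0993], 5.0), ([0.609, 0.1635], 4.0), ([0.639, 0.4284], 199.5)]}
knob-ish [([-0.037, 0.792], 38.0), ([-0.016, 0.067], 62.0), ([0.059, -0.026], 37.0), ([0.119, 0.571], 49.0), ([0.447, 0.131], 38.5), ([0.582, 0.257], 24.0), ([0.633, 0.82], 143.0), ([0.643, 0.433], 66.0), ([0.649, 0.118], 23.0), ([0.678, 0.07], 140.0), ([0.676, -0.737], 125.0), ([0.785, 0.512], 38.5), ([0.764, -0.509], 84.5), ([0.764, -0.551], 107.5)]
scene
   terra
   ([0.5526, -0.2404], [0.059, 0.059], 0.2)
   ([0.5721, -0.1287], [0.059, 0.059], 4.1)
scene
   brass
   ([0.4337, -0.114], [0.05, 0.057], -37.5)
   ([0.3739, -0.0053], [0.05, 0.054], -41.2)
scene
   dark
   ([0.7273, -0.1869], [0.069, 0.045], 36.0)
   ([0.4379, -0.3692], [0.059, 0.068], -1.3)
   ([0.0086, -0.5663], [0.054, 0.085], 13.7)
{'red': [], 'yellow': [([0.6362, 0.125], 2.5), ([0.4687, 0.3769], 32.5)], 'blue': [([0.4663, 0.1348], 3.0), ([0.6146, 0.4573], 205.5)]}
knob-ish [([0.76, -0.523], 20.0), ([0.752, -0.198], 28.0), ([0.728, 0.149], 71.0), ([0.526, 0.006], 55.5), ([0.461, 0.121], 64.5), ([0.615, 0.459], 45.5), ([0.057, -0.027], 24.0), ([-0.29, -0.135], 32.0), ([-0.355, 0.001], 137.5), ([0.262, 0.808], 24.5), ([-0.056, 0.635], 126.0)]
```

```bash
python3 - <<'E'
from h import *
from meas import *
im=np.load("pics/top0.npy");hsv=cv2.cvtColor(im,cv2.COLOR_BGR2HSV)
# deck side edges: fit lines to left/right edge subpixel in gray rows
g=cv2.cvtColor(im,cv2.COLOR_BGR2GRAY).astype(float)
for name,(a,b),sgn in (("left",(197,220),1),("right",(248,262),-1)):
    P=[]
    for r in range(158,216):
        row=g[r,a:b];d=np.abs(np.diff(row))*(1 if True else 0)
        d=np.clip(np.diff(row)*sgn,0,None)
        if d.max()<10: continue
        i=d.argmax();w=slice(max(i-2,0),i+3);x=a+.5+(d[w]*np.arange(w.start,w.start+len(d[w]))).sum()/d[w].sum()
        P.append(back("top",(x,r),.054)[:2])
    P=np.array(P)
    l=cv2.fitLine(P.astype(np.float32),cv2.DIST_HUBER,0,.001,.001).ravel()
    print(name,len(P),"yaw",np.arctan2(l[1]*np.sign(l[0]),abs(l[0])).round(4),"pt",l[2:])
cs,m=blobs("top",im,(60,80,20),(95,255,140),200)
for c in cs:
    P=np.array([back("top",p[0],.0)[:2] for p in c],np.float32);print("green",cv2.contourArea(c),cv2.minAreaRect(P))
# dots
for n in("top","scene"):
    im=np.load(f"pics/{n}0.npy").astype(float);B,G,R=im[...,0],im[...,1],im[...,2]
    c0=dict(red=(243,166) if n=="top" else 0)
    for k,wt,loc in (("red",np.clip(R-1.6*np.maximum(G,B)-10,0,None),[.605,.09]),("yellow",np.clip(np.minimum(R,G)-1.6*B-10,0,None),[.636,.126]),("blue",np.clip(B-1.5*R-10,0,None),[.609,.163])):
        u=proj(n,[*loc,.054]).round().astype(int);s=wt[u[1]-4:u[1]+5,u[0]-4:u[0]+5]
        yy,xx=np.mgrid[u[1]-4:u[1]+5,u[0]-4:u[0]+5]
        print(n,k,u,s.sum().round(),back(n,((s*xx).sum()/s.sum(),(s*yy).sum()/s.sum()),.054).round(4))
E
```

```text
left 55 yaw -0.0352 pt [0.5342164  0.20540355]
right 56 yaw -0.0369 pt [0.5435694  0.05487937]
green 349.5 ((0.47274720668792725, 0.2551397681236267), (0.07153058052062988, 0.057392578572034836), 88.73973846435547)
green 735.0 ((0.5922956466674805, 0.25065258145332336), (0.07368623465299606, 0.1274021416902542), 87.84844207763672)
green 536.5 ((0.7330285906791687, 0.1011003628373146), (0.12633128464221954, 0.09627239406108856), 79.11447143554688)
green 468.0 ((0.7361845970153809, 0.23115666210651398), (0.10295436531305313, 0.10572243481874466), 88.43621826171875)
top red [242 167] 853.0 [0.6073 0.0918 0.054 ]
top yellow [231 158] 650.0 [0.6365 0.1265 0.054 ]
top blue [220 166] 566.0 [0.6099 0.1639 0.054 ]
scene red [282 200] 544.0 [0.6075 0.0903 0.054 ]
scene yellow [296 200] 271.0 [0.6371 0.125  0.054 ]
scene blue [298 189] 304.0 [0.6102 0.1622 0.054 ]
```

Emit:
drive_tool([
  [0,0,0,0,0,1],
  [0,0,0,0,0,1],
  [0,0,0,0,0,1],
  [0,0,0,0,0,1],
  [0,0,0,0,0,1],
  [0,0,0,0,0,1],
  [0,0,0,0,0,1],
  [0,0,0,0,0,1],
], gripper=85)

```text
t: 0.9
ee_pos: [0.2459, 0.5972, 0.2249]
tool_rot: [0.589, 0.808, -0.006, 0.001]
wrist_force: [0.1, -0.7, 0.5]
opening: 0.085
```

Emit:
drive_tool([
  [0,0,0,0,0,1],
  [0,0,0,0,0,1],
  [0,0,0,0,0,1],
  [0,0,0,0,0,1],
  [0,0,0,0,0,1],
  [0,0,0,0,0,0],
])

```text
t: 1.5
ee_pos: [0.2447, 0.5947, 0.221]
tool_rot: [0.785, 0.619, -0.009, 0.004]
wrist_force: [0.6, -0.1, 0.1]
opening: 0.0847
```

```bash
python3 - <<'E'
from h import *
need([.45,.3,.25],np.radians(-1.3))
E
```

```text
t 1.5 pos [0.2447 0.5947 0.221 ] jawyaw -0.2361 q7 -1.51 op 84.7 F [ 0.6 -0.1  0.1]
need shift units (cur axes) [-4.782  5.368 -0.509] turn units [-0.053  0.177 -2.037]
tool x [ 0.234  0.972 -0.019] y [ 0.972 -0.234 -0.004] z [-0.008 -0.018 -1.   ]
```

Emit:
drive_tool([
  [-0.6,0.67,-0.1,0,0,-0.5],
  [-0.6,0.67,-0.1,0,0,-0.5],
  [-0.6,0.67,-0.1,0,0,-0.5],
  [-0.6,0.67,-0.1,0,0,-0.5],
  [-0.7,0.65,-0.1,0,0,0],
  [-0.7,0.65,-0.1,0,0,0],
  [-0.7,0.65,-0.1,0,0,0],
  [-0.7,0.65,-0.1,0,0,0],
])

```text
t: 2.3
ee_pos: [0.4888, 0.3157, 0.2605]
tool_rot: [0.697, 0.717, -0.012, 0.001]
wrist_force: [0.1, 1.6, 0.6]
opening: 0.0849
```

Emit:
drive_tool([
  [-1,0.1,0,0,0,0],
  [-1,0.1,0,0,0,0],
  [-1,0.1,0,0,0,0],
  [-1,0.1,0,0,0,0],
  [-1,0.1,0,0,0,0],
  [-1,0,0,0,0,0],
  [-1,0,0,0,0,0],
  [-1,0,0,0,0,0],
])

```text
t: 3.1
ee_pos: [0.531, -0.0815, 0.2669]
tool_rot: [0.688, 0.726, -0.011, 0.002]
wrist_force: [1.7, -0.4, -0.2]
opening: 0.0849
```

```bash
python3 - <<'E'
from h import *
need([.433,-.3665,.10],np.radians(-1.3))
E
```

```text
t 3.1 pos [ 0.531  -0.0815  0.2669] jawyaw 0.0536 q7 0.17 op 84.9 F [ 1.7 -0.4 -0.2]
need shift units (cur axes) [-5.525 -2.219  3.464] turn units [-0.114  0.174  0.73 ]
tool x [-0.054  0.998 -0.018] y [ 0.998  0.054 -0.013] z [-0.012 -0.018 -1.   ]
```

Emit:
drive_tool([
  [-0.8,-0.3,0.3,0,0,0.3],
  [-0.9,-0.35,0.3,0,0,0.3],
  [-0.9,-0.35,0.3,0,0.1,0.1],
  [-0.9,-0.35,0.3,-0.1,0.1,0],
  [-0.9,-0.35,0.3,0,0,0],
  [-0.8,-0.3,0.3,0,0,0],
  [-0.3,-0.1,0.5,0,0,0],
  [0,0,0,0,0,0],
])

```text
t: 3.9
ee_pos: [0.4228, -0.3692, 0.1546]
tool_rot: [0.71, 0.704, 0.0, 0.002]
wrist_force: [-0.0, 0.6, -1.0]
opening: 0.0851
```

```bash
python3 - <<'E'
from h import *
from meas import *
for n in("top","scene"):
    im=viewer.get_image(n); np.save(f"pics/{n}2.npy",im)
    print(n,items(n,im))
snap("top","t2",im=np.load("pics/top2.npy"),gain=1.5)
need([.433,-.3665,.05],np.radians(-1.3))
E
```

```text
top {'terra': [([0.5489, -0.2375], [0.06, 0.057], -1.4), ([0.5687, -0.126], [0.059, 0.06], 3.8)], 'brass': [([0.3687, -0.0019], [0.056, 0.052], -1.2), ([0.4291, -0.1108], [0.056, 0.053], -1.3)], 'dark': [([0.4304, -0.3646], [0.065, 0.059], -1.3)]}
scene {'terra': [([0.5525, -0.2405], [0.06, 0.058], 0.9), ([0.5721, -0.1289], [0.059, 0.059], 4.1)], 'brass': [([0.434, -0.1141], [0.05, 0.057], -37.5), ([0.3738, -0.0051], [0.05, 0.054], -41.2)], 'dark': [([0.7274, -0.187], [0.067, 0.049], 42.5), ([0.4384, -0.3692], [0.059, 0.068], -0.1)]}
t 4.0 pos [ 0.426  -0.3681  0.1575] jawyaw -0.0054 q7 0.80 op 85.0 F [-0.   0.   0.3]
need shift units (cur axes) [0.04  0.125 2.151] turn units [0.067 0.033 0.165]
tool x [ 0.005  1.    -0.004] y [ 1.    -0.005  0.007] z [ 0.007 -0.004 -1.   ]
```

View pics/t2.png

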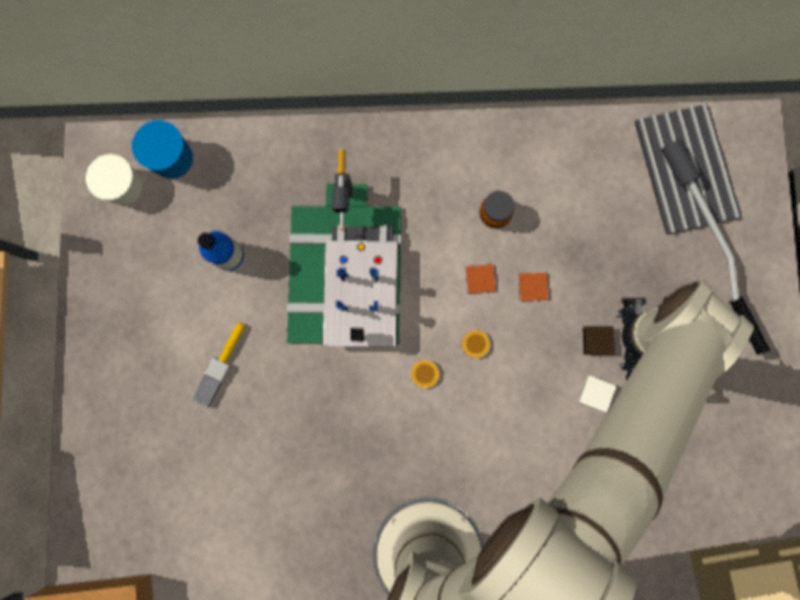

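Emit:
drive_tool([
  [0.03,0.12,0.5,0,0,0.16],
  [0,0,0.5,0,0,0],
  [0,0,0.5,0,0,0],
  [0,0,0.5,0,0,0],
  [0,0,0.4,0,0,0],
  [0,0,0,0,0,0],
], gripper=78)

```text
t: 4.6
ee_pos: [0.4494, -0.3584, 0.0433]
tool_rot: [0.706, 0.708, 0.007, 0.011]
wrist_force: [-0.0, 0.5, -0.9]
opening: 0.0783
```

```bash
python3 - <<'E'
from h import *
need([.432,-.3665,.006],np.radians(-1.3))
E
```

```text
t 4.6 pos [ 0.4494 -0.3584  0.0433] jawyaw 0.0029 q7 0.84 op 78.3 F [-0.   0.5 -0.9]
need shift units (cur axes) [-0.157 -0.367  0.738] turn units [0.239 0.043 0.243]
tool x [-0.003  1.    -0.005] y [1.    0.003 0.025] z [ 0.025 -0.005 -1.   ]
```

Emit:
drive_tool([
  [-0.1,-0.2,0,0.2,0.04,0.2],
  [-0.05,-0.15,0,0.05,0,0.04],
  [0,0,0,0,0,0],
])

```text
t: 4.9
ee_pos: [0.4348, -0.3652, 0.0472]
tool_rot: [0.714, 0.701, 0.0, 0.001]
wrist_force: [-0.1, -0.2, 0.9]
opening: 0.0777
```

```bash
python3 - <<'E'
from h import *
need([.432,-.3665,.006],np.radians(-1.3))
E
```

```text
t 4.9 pos [ 0.4348 -0.3652  0.0472] jawyaw -0.0183 q7 0.83 op 77.7 F [-0.1 -0.2  0.9]
need shift units (cur axes) [-0.027 -0.056  0.824] turn units [0.016 0.014 0.042]
tool x [ 0.018  1.    -0.001] y [ 1.    -0.018  0.002] z [ 0.002 -0.001 -1.   ]
```

Emit:
drive_tool([
  [-0.03,-0.06,0.2,0,0,0.04],
  [0,0,0.2,0,0,0],
  [0,0,0.2,0,0,0],
  [0,0,0.15,0,0,0],
  [0,0,0,0,0,0],
])

```text
t: 5.4
ee_pos: [0.4324, -0.3679, 0.0085]
tool_rot: [0.715, 0.699, 0.0, 0.003]
wrist_force: [0.4, -0.5, -0.1]
opening: 0.0781
```

```bash
python3 - <<'E'
from h import *
need([.432,-.3665,.006],np.radians(-1.3))
E
```

```text
t 5.4 pos [ 0.4324 -0.3679  0.0085] jawyaw -0.0237 q7 0.85 op 78.1 F [ 0.4 -0.5 -0.1]
need shift units (cur axes) [ 0.029 -0.009  0.049] turn units [ 0.046  0.032 -0.01 ]
tool x [ 0.024  1.    -0.003] y [ 1.    -0.024  0.005] z [ 0.005 -0.003 -1.   ]
```

Emit:
drive_tool([
  [0,0,0,0,0,0],
  [0,0,0,0,0,0],
  [0,0,0,0,0,0],
  [0,0,0,0,0,0],
  [0,0,0,0,0,0],
  [0,0,0,0,0,0],
], gripper=50)

```text
t: 6.0
ee_pos: [0.4319, -0.3677, 0.0081]
tool_rot: [0.715, 0.699, 0.0, 0.002]
wrist_force: [-0.6, -0.5, -1.8]
opening: 0.0584
```

```bash
python3 - <<'E'
from h import *
need([.432,-.3665,.006],np.radians(-1.3))
E
```

```text
t 6.0 pos [ 0.4319 -0.3677  0.0081] jawyaw -0.0236 q7 0.85 op 58.4 F [-0.6 -0.5 -1.8]
need shift units (cur axes) [0.025 0.001 0.042] turn units [ 0.033  0.024 -0.009]
tool x [ 0.024  1.    -0.002] y [ 1.    -0.024  0.003] z [ 0.003 -0.003 -1.   ]
```

Emit:
drive_tool([
  [0,0,0,0,0,0],
  [0,0,0,0,0,0],
  [0,0,0,0,0,0],
  [0,0,-0.4,0,0,0],
  [0,0,-0.4,0,0,0],
  [0,0,-0.3,0,0,0],
  [0,0,0,0,0,1],
  [0,0,0,0,0,1],
], gripper=78)

```text
t: 6.8
ee_pos: [0.4325, -0.3679, 0.0665]
tool_rot: [0.786, 0.618, 0.001, 0.003]
wrist_force: [-0.2, 0.1, -0.6]
opening: 0.0781
```

Emit:
drive_tool([
  [0,0,0,0,0,1],
  [0,0,0,0,0,1],
  [0,0,0,0,0,1],
  [0,0,0,0,0,1],
  [0,0,0,0,0,1],
  [0,0,0,0,0,1],
  [0,0,0,0,0,1],
  [0,0,0,0,0,1],
])

```text
t: 7.6
ee_pos: [0.4349, -0.3683, 0.0704]
tool_rot: [0.974, 0.228, 0.005, 0.003]
wrist_force: [-0.8, -0.2, 0.8]
opening: 0.0781
```

Emit:
drive_tool([
  [0,0,0,0,0,1],
  [0,0,0,0,0,1],
  [0,0,0,0,0,1],
  [0,0,0,0,0,1],
  [0,0,0,0,0,0],
  [0,0,0,0,0,0],
])

```text
t: 8.2
ee_pos: [0.4365, -0.3677, 0.0722]
tool_rot: [1.0, 0.013, 0.007, 0.002]
wrist_force: [0.4, -0.3, 0.6]
opening: 0.0777
```

```bash
python3 - <<'E'
from h import *
need([.4319,-.3665,.01],-np.pi/2-.0236)
E
```

```text
t 8.2 pos [ 0.4365 -0.3677  0.0722] jawyaw -1.5450 q7 -0.43 op 77.7 F [ 0.4 -0.3  0.6]
need shift units (cur axes) [-0.109 -0.032  1.242] turn units [ 0.043 -0.134  0.472]
tool x [1.    0.026 0.014] y [ 0.026 -1.     0.005] z [ 0.014 -0.005 -1.   ]
```

Now tool x is world +x and tool y is world -y. I'll correct the pose and descend.

Emit:
drive_tool([
  [-0.1,-0.03,0.2,0.04,-0.13,0.45],
  [0,0,0.2,0,0,0],
  [0,0,0.2,0,0,0],
  [0,0,0,0,0,0],
])

```text
t: 8.6
ee_pos: [0.4326, -0.3664, 0.0413]
tool_rot: [1.0, -0.006, 0.001, 0.0]
wrist_force: [0.3, 0.2, 0.2]
opening: 0.078
```

```bash
python3 - <<'E'
from h import *
need([.4319,-.3665,.01],-np.pi/2-.0236)
E
```

```text
t 8.6 pos [ 0.4326 -0.3664  0.0413] jawyaw -1.5837 q7 -0.44 op 78.0 F [0.3 0.2 0.2]
need shift units (cur axes) [-0.016  0.003  0.625] turn units [ 0.005 -0.025  0.102]
tool x [ 1.    -0.013  0.003] y [-0.013 -1.     0.   ] z [ 0.003 -0.001 -1.   ]
```

Emit:
drive_tool([
  [-0.02,0,0.2,0,-0.02,0.1],
  [0,0,0.2,0,0,0],
  [0,0,0.2,0,0,0],
  [0,0,0.03,0,0,0],
  [0,0,0,0,0,0],
])

```text
t: 9.1
ee_pos: [0.4313, -0.3666, 0.0065]
tool_rot: [1.0, -0.011, 0.0, 0.0]
wrist_force: [0.5, -0.2, -0.9]
opening: 0.0781
```

```bash
python3 - <<'E'
from h import *
need([.4319,-.3665,.009],-np.pi/2-.0236)
E
```

```text
t 9.1 pos [ 0.4313 -0.3666  0.0065] jawyaw -1.5935 q7 -0.41 op 78.1 F [ 0.5 -0.2 -0.9]
need shift units (cur axes) [ 0.012 -0.002 -0.05 ] turn units [ 0.001 -0.001  0.009]
tool x [ 1.    -0.023  0.   ] y [-0.023 -1.     0.   ] z [ 0. -0. -1.]
```

Emit:
drive_tool([
  [0.012,0,-0.02,0,0,0],
  [0,0,0,0,0,0],
  [0,0,0,0,0,0],
  [0,0,0,0,0,0],
  [0,0,0,0,0,0],
  [0,0,0,0,0,0],
], gripper=50)

```text
t: 9.7
ee_pos: [0.432, -0.3668, 0.0081]
tool_rot: [1.0, -0.011, 0.0, 0.0]
wrist_force: [0.0, -0.5, -2.4]
opening: 0.0582
```

Emit:
drive_tool([
  [0,0,-0.2,0,0,0],
  [0,0,-0.3,0,0,0],
  [0,0,-0.5,0,0,0],
  [0,0,-0.8,0,0,0],
  [0,0,-0.8,0,0,0],
  [0,0,-0.8,0,0,0],
  [0,0,0,0,0,0],
])

```text
t: 10.4
ee_pos: [0.429, -0.365, 0.187]
tool_rot: [1.0, -0.012, -0.002, -0.002]
wrist_force: [1.2, -1.4, -5.6]
opening: 0.0584
```

```bash
python3 - <<'E'
from h import *
need([.47,0,.22],-np.pi/2-.036)
E
```

```text
t 10.4 pos [ 0.429 -0.365  0.187] jawyaw -1.5957 q7 -0.59 op 58.4 F [ 1.2 -1.4 -5.6]
need shift units (cur axes) [ 0.634 -7.321 -0.636] turn units [-0.037  0.047  0.106]
tool x [ 1.    -0.025 -0.005] y [-0.025 -1.    -0.004] z [-0.005  0.004 -1.   ]
```

Emit:
drive_tool([
  [0.1,-0.5,-0.1,0,0,0.1],
  [0.2,-0.9,-0.1,0,0,0],
  [0.2,-0.9,0,0,0,0],
  [0.2,-0.9,0,0,0,0],
  [0.2,-0.9,0,0,0,0],
  [0.2,-0.9,0,0,0,0],
  [0.2,-0.9,0,0,0,0],
  [0.2,-0.9,0,0,0,0],
])

```text
t: 11.2
ee_pos: [0.512, -0.0251, 0.1985]
tool_rot: [1.0, -0.028, -0.003, -0.001]
wrist_force: [1.4, -0.6, -5.8]
opening: 0.0582
```

Emit:
drive_tool([
  [0.2,-0.9,0,0,0,0],
  [0.2,-0.9,0,0,0,0],
  [0.1,-0.5,0,0,0,0],
  [0,0,0,0,0,0],
])

```text
t: 11.6
ee_pos: [0.5405, 0.1032, 0.1963]
tool_rot: [1.0, -0.022, -0.006, -0.003]
wrist_force: [-0.7, -0.1, -4.9]
opening: 0.058
```

```bash
python3 - <<'E'
from h import *
need([.5388,.1295,.165],-np.pi/2-.036)
E
```

```text
t 11.6 pos [0.5405 0.1032 0.1963] jawyaw -1.6154 q7 -1.55 op 58.0 F [-0.7 -0.1 -4.9]
need shift units (cur axes) [-0.05 -0.52  0.63] turn units [-0.055  0.109 -0.082]
tool x [ 0.999 -0.045 -0.011] y [-0.045 -0.999 -0.006] z [-0.011  0.006 -1.   ]
```

Emit:
drive_tool([
  [-0.02,-0.25,0.1,-0.05,0.1,-0.08],
  [0,-0.25,0.1,0,0,0],
  [0,-0.03,0,0,0,0],
  [0,0,0,0,0,0],
])

```text
t: 12.0
ee_pos: [0.5374, 0.1298, 0.1838]
tool_rot: [1.0, -0.019, -0.002, 0.001]
wrist_force: [-0.1, -0.2, -4.6]
opening: 0.058
```

```bash
python3 - <<'E'
from h import *
need([.5388,.1295,.165],-np.pi/2-.036)
E
```

```text
t 12.0 pos [0.5374 0.1298 0.1838] jawyaw -1.6079 q7 -1.60 op 58.0 F [-0.1 -0.2 -4.6]
need shift units (cur axes) [0.03  0.004 0.376] turn units [ 0.019  0.044 -0.011]
tool x [ 0.999 -0.037 -0.005] y [-0.037 -0.999  0.002] z [-0.005 -0.002 -1.   ]
```

Emit:
drive_tool([
  [0.03,0,0.15,0.02,0.04,0],
  [0,0,0.15,0,0,0],
  [0,0,0,0,0,0],
])

```text
t: 12.3
ee_pos: [0.539, 0.127, 0.1678]
tool_rot: [1.0, -0.02, 0.0, 0.0]
wrist_force: [-0.2, -0.8, -5.7]
opening: 0.0581
```

```bash
python3 - <<'E'
from h import *
need([.5388,.1295,.165],-np.pi/2-.036)
snap("scene","s3",(220,110,370,222),gain=1.8)
E
```

```text
t 12.3 pos [0.539  0.127  0.1678] jawyaw -1.6117 q7 -1.58 op 58.1 F [-0.2 -0.8 -5.7]
need shift units (cur axes) [-0.005 -0.049  0.055] turn units [ 0.004 -0.001 -0.047]
tool x [ 0.999 -0.041  0.   ] y [-0.041 -0.999  0.   ] z [ 0. -0. -1.]
```

View pics/s3.png

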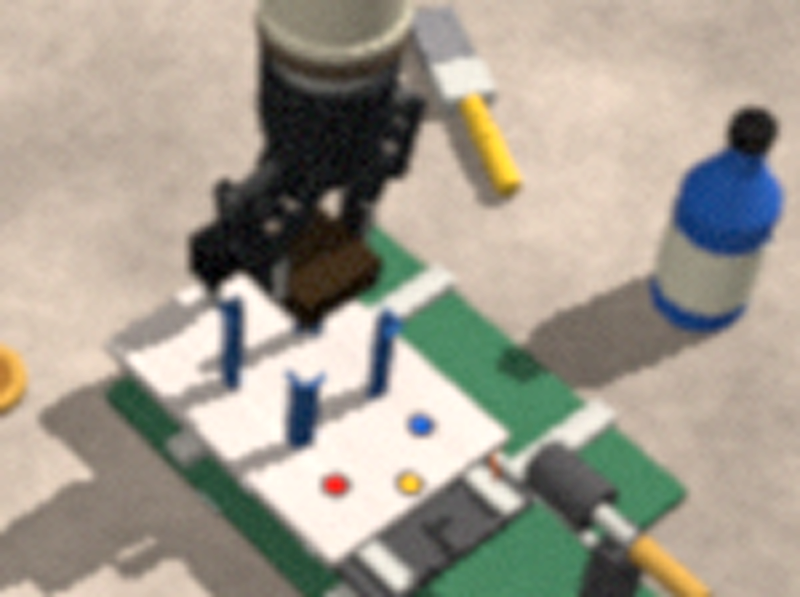

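Emit:
drive_tool([
  [0,-0.048,0.1,0,0,-0.04],
  [0,0,0.2,0,0,0],
  [0,0,0.2,0,0,0],
  [0,0,0.1,0,0,0],
  [0,0,0,0,0,0],
])

```text
t: 12.85
ee_pos: [0.5397, 0.1287, 0.1354]
tool_rot: [1.0, -0.019, 0.0, 0.0]
wrist_force: [-0.5, -0.5, -5.1]
opening: 0.0584
```

```bash
python3 - <<'E'
from h import *
need([.5388,.1295,.105],-np.pi/2-.036)
E
```

```text
t 12.8 pos [0.5397 0.1287 0.1354] jawyaw -1.6087 q7 -1.55 op 58.4 F [-0.5 -0.5 -5.1]
need shift units (cur axes) [-0.019 -0.016  0.609] turn units [ 0.006 -0.007 -0.018]
tool x [ 0.999 -0.038  0.001] y [-0.038 -0.999  0.001] z [ 0.001 -0.001 -1.   ]
```

Emit:
drive_tool([
  [-0.019,-0.016,0.15,0,0,-0.02],
  [0,0,0.15,0,0,0],
  [0,0,0.15,0,0,0],
  [0,0,0.15,0,0,0],
  [0,0,0,0,0,0],
])

```text
t: 13.35
ee_pos: [0.5388, 0.1298, 0.1027]
tool_rot: [1.0, -0.018, 0.0, 0.0]
wrist_force: [-1.2, 0.2, -5.8]
opening: 0.0584
```

```bash
python3 - <<'E'
from h import *
need([.5388,.1295,.065],-np.pi/2-.036)
E
```

```text
t 13.3 pos [0.5388 0.1298 0.1027] jawyaw -1.6059 q7 -1.52 op 58.4 F [-1.2  0.2 -5.8]
need shift units (cur axes) [-0.     0.006  0.753] turn units [ 0.007 -0.007  0.009]
tool x [ 0.999 -0.035  0.001] y [-0.035 -0.999  0.001] z [ 0.001 -0.001 -1.   ]
```

Emit:
drive_tool([
  [0,0,0.15,0,0,0],
  [0,0,0.15,0,0,0],
  [0,0,0.15,0,0,0],
  [0,0,0.15,0,0,0],
  [0,0,0.12,0,0,0],
  [0,0,0,0,0,0],
])

```text
t: 13.95
ee_pos: [0.5392, 0.1299, 0.0634]
tool_rot: [1.0, -0.017, 0.001, 0.0]
wrist_force: [-0.3, 0.1, -5.4]
opening: 0.0581
```

```bash
python3 - <<'E'
from h import *
need([.5388,.1295,.062],-np.pi/2-.036)
E
```

```text
t 13.9 pos [0.5392 0.1299 0.0634] jawyaw -1.6057 q7 -1.48 op 58.1 F [-0.3  0.1 -5.4]
need shift units (cur axes) [-0.007  0.008  0.028] turn units [ 0.007 -0.01   0.01 ]
tool x [ 0.999 -0.035  0.001] y [-0.035 -0.999  0.001] z [ 0.001 -0.001 -1.   ]
```

Emit:
drive_tool([
  [0,0,0.025,0,0,0],
  [0,0,0,0,0,0],
])

```text
t: 14.15
ee_pos: [0.5397, 0.1297, 0.0623]
tool_rot: [1.0, -0.018, 0.001, 0.0]
wrist_force: [0.0, -0.5, -5.5]
opening: 0.058
```

Emit:
drive_tool([
  [0,0,0,0,0,0],
  [0,0,0,0,0,0],
  [0,0,0,0,0,0],
  [0,0,-0.15,0,0,0],
  [0,0,-0.3,0,0,0],
  [0,0,-0.4,0,0,0],
  [0,0,-0.4,0,0,0],
  [0,0,0,0,0,0],
], gripper=72)

```text
t: 14.95
ee_pos: [0.5436, 0.1299, 0.1341]
tool_rot: [1.0, -0.018, 0.005, -0.001]
wrist_force: [0.7, 0.3, -0.3]
opening: 0.0718
```

```bash
python3 - <<'E'
from h import *
need([.5388,.1295,.2],-np.pi/2-.036)
snap("scene","s4",(220,110,370,222),gain=1.8)
E
```

```text
t 14.9 pos [0.5436 0.1299 0.1341] jawyaw -1.6074 q7 -1.54 op 71.8 F [ 0.7  0.3 -0.3]
need shift units (cur axes) [-0.083  0.007 -1.319] turn units [-0.024 -0.098 -0.006]
tool x [ 0.999 -0.037  0.01 ] y [-0.037 -0.999 -0.003] z [ 0.01   0.002 -1.   ]
```

View pics/s4.png

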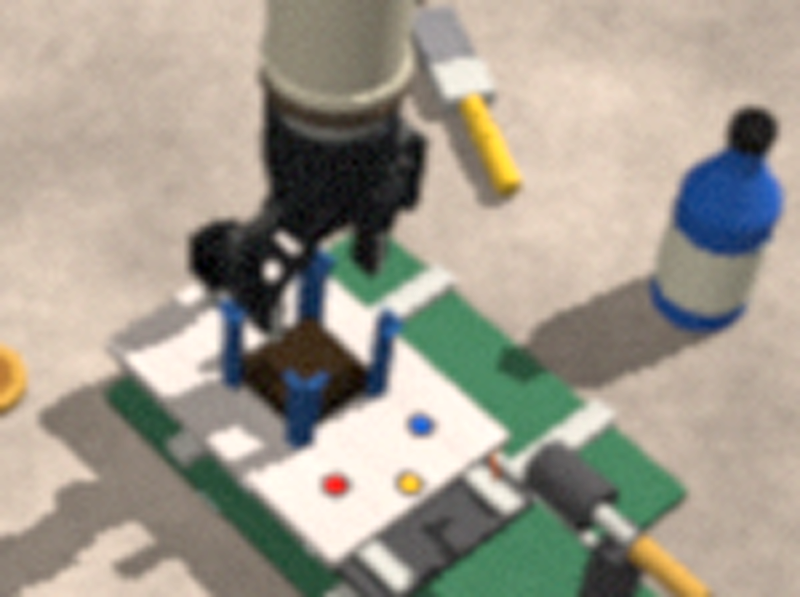

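The dark plinth now sits flat between the four blue corner posts, around crop pixel (308,370). Next is spacer A.

Emit:
drive_tool([
  [-0.05,0,-0.4,-0.02,-0.1,0],
  [0,0,-0.6,0,0,0],
  [0,0.3,-0.3,0,0,-0.3],
  [0.1,0.9,0,0,0,-0.3],
  [0.1,0.9,0,0,0,-0.3],
  [0.1,0.9,0,0,0,0],
  [0.1,0.9,0,0,0,0],
  [0.1,0.9,0,0,0,0],
])

```text
t: 15.8
ee_pos: [0.5742, -0.1038, 0.1981]
tool_rot: [0.999, 0.041, -0.003, -0.003]
wrist_force: [1.4, 0.0, -0.1]
opening: 0.0722
```

Emit:
drive_tool([
  [0,0.3,0.3,0,0,0],
  [0,0,0.6,0,0,0],
  [0,0,0.4,0,0,0],
  [0,0,0,0,0,0],
])

```text
t: 16.2
ee_pos: [0.5739, -0.1316, 0.1317]
tool_rot: [0.999, 0.034, -0.002, 0.0]
wrist_force: [-0.8, 0.8, -0.3]
opening: 0.0722
```

```bash
python3 - <<'E'
from h import *
need([.5705,-.1275,.06],-1.5027)
E
```

```text
t 16.2 pos [ 0.5739 -0.1316  0.1317] jawyaw -1.5036 q7 -0.96 op 72.2 F [-0.8  0.8 -0.3]
need shift units (cur axes) [-0.057 -0.087  1.434] turn units [ 0.002  0.044 -0.008]
tool x [ 0.998  0.067 -0.005] y [ 0.067 -0.998  0.   ] z [-0.005 -0.    -1.   ]
```

Emit:
drive_tool([
  [-0.05,-0.08,0.4,0,0.04,0],
  [0,0,0.5,0,0,0],
  [0,0,0.4,0,0,0],
  [0,0,0,0,0,0],
])

```text
t: 16.6
ee_pos: [0.5722, -0.1269, 0.0673]
tool_rot: [0.999, 0.034, 0.001, -0.0]
wrist_force: [-0.5, 0.4, 1.1]
opening: 0.0717
```

```bash
python3 - <<'E'
from h import *
from meas import *
im=snap("scene","s5",(130,160,330,310),gain=1.8);print(items("scene",im)["terra"],items("scene",im)["brass"])
need([.5705,-.1275,.02],-1.5027)
E
```

```text
[([0.5301, -0.2102], [0.059, 0.058], 0.0), ([0.5731, -0.1278], [0.059, 0.058], 3.5)] [([0.4332, -0.1161], [0.046, 0.057], -36.1)]
t 16.6 pos [ 0.5733 -0.1273  0.0687] jawyaw -1.5024 q7 -0.91 op 71.7 F [-0.2  0.4  0.6]
need shift units (cur axes) [-0.059 -0.001  0.974] turn units [ 0.004 -0.033  0.003]
tool x [0.998 0.068 0.003] y [ 0.068 -0.998  0.   ] z [ 0.003 -0.    -1.   ]
```

View pics/s5.png

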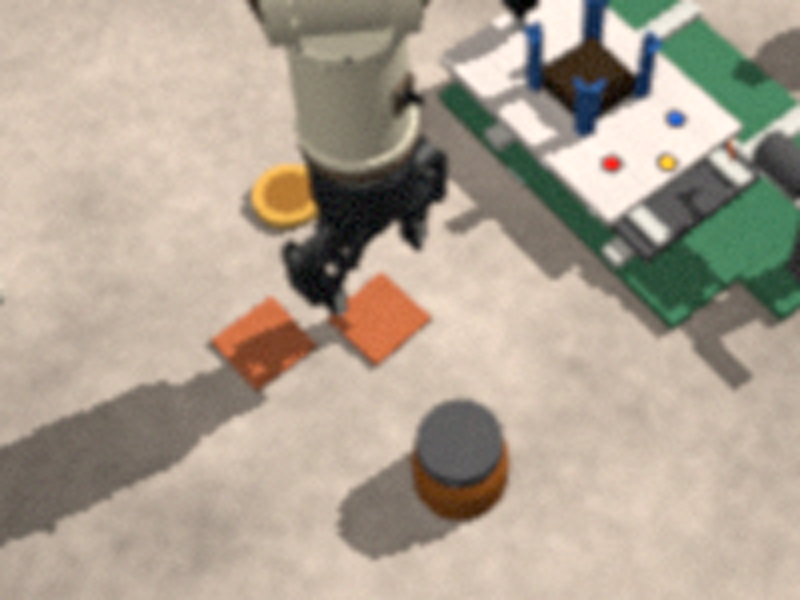

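Spacer B has been knocked toward A and is now at about (0.53,-0.21). I'll pick up A first with a narrower opening.

Emit:
drive_tool([
  [-0.055,0,0.3,0,-0.03,0],
  [0,0,0.3,0,0,0],
  [0,0,0.25,0,0,0],
  [0,0,0,0,0,0],
], gripper=67)

```text
t: 17.05
ee_pos: [0.5734, -0.1274, 0.0267]
tool_rot: [0.999, 0.035, 0.003, 0.0]
wrist_force: [0.3, 0.3, 0.3]
opening: 0.0673
```

```bash
python3 - <<'E'
from h import *
need([.5705,-.1278,.004],-1.5027)
E
```

```text
t 17.1 pos [ 0.5734 -0.1274  0.0267] jawyaw -1.5011 q7 -0.87 op 67.3 F [0.3 0.3 0.3]
need shift units (cur axes) [-0.06   0.004  0.453] turn units [ 0.01  -0.055  0.015]
tool x [0.998 0.07  0.006] y [ 0.07  -0.998  0.001] z [ 0.006 -0.001 -1.   ]
```

Emit:
drive_tool([
  [-0.06,0,0.15,0,-0.06,0.01],
  [-0.02,0,0.15,0,0,0],
  [-0.01,0,0.15,0,0,0],
  [0,0,0,0,0,0],
])

```text
t: 17.45
ee_pos: [0.5687, -0.128, 0.0023]
tool_rot: [0.999, 0.034, -0.001, 0.001]
wrist_force: [-0.5, -0.4, -0.5]
opening: 0.0672
```

```bash
python3 - <<'E'
from h import *
need([.5705,-.1278,.001],-1.5027)
E
```

```text
t 17.4 pos [ 0.5687 -0.128   0.0023] jawyaw -1.5026 q7 -0.85 op 67.2 F [-0.5 -0.4 -0.5]
need shift units (cur axes) [ 0.037 -0.002  0.025] turn units [0.011 0.011 0.001]
tool x [ 0.998  0.068 -0.001] y [ 0.068 -0.998  0.001] z [-0.001 -0.001 -1.   ]
```

Emit:
drive_tool([
  [0.037,0,0.03,0,0,0],
  [0,0,0,0,0,0],
  [0,0,0,0,0,0],
])

```text
t: 17.75
ee_pos: [0.571, -0.1282, 0.0008]
tool_rot: [0.999, 0.034, -0.0, 0.001]
wrist_force: [-0.6, 0.0, 0.2]
opening: 0.0669
```

Emit:
drive_tool([
  [0,0,0,0,0,0],
  [0,0,0,0,0,0],
  [0,0,0,0,0,0],
  [0,0,0,0,0,0],
], gripper=50)

```text
t: 18.15
ee_pos: [0.5718, -0.1281, 0.0026]
tool_rot: [0.999, 0.034, 0.001, 0.0]
wrist_force: [0.2, 0.6, -1.2]
opening: 0.0563
```

Emit:
drive_tool([
  [0,0,0,0,0,0],
  [0,0,-0.2,0,0,0],
  [0,0,-0.4,0,0,0],
  [0,0,-0.6,0,0,0],
  [0,0,0,0,0,0],
])

```text
t: 18.65
ee_pos: [0.5709, -0.1284, 0.0649]
tool_rot: [0.999, 0.034, -0.001, 0.001]
wrist_force: [0.7, 0.5, -1.4]
opening: 0.056
```

```bash
python3 - <<'E'
from h import *
from meas import *
im=snap("scene","s6",(130,160,330,310),gain=1.8);print(items("scene",im)["terra"])
need([.5388,.1295,.2],-1.6068)
E
```

```text
[([0.5297, -0.2102], [0.059, 0.058], 2.4), ([0.5487, -0.1059], [0.059, 0.061], 4.1)]
t 18.7 pos [ 0.5696 -0.1277  0.0632] jawyaw -1.5030 q7 -0.90 op 56.2 F [-0.2  0.4 -0.2]
need shift units (cur axes) [-0.277 -5.174 -2.736] turn units [0.004 0.035 0.991]
tool x [ 0.998  0.068 -0.004] y [ 0.068 -0.998  0.   ] z [-0.004 -0.    -1.   ]
```

View pics/s6.png

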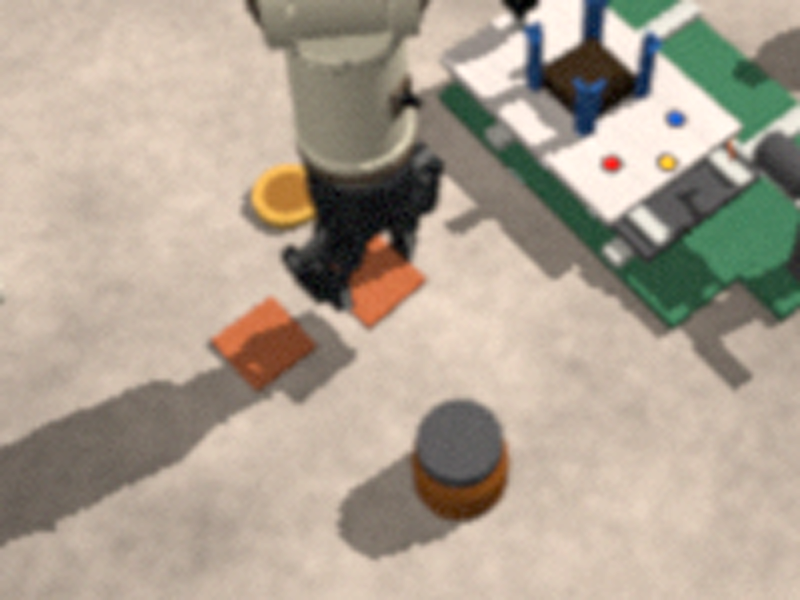

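Emit:
drive_tool([
  [0,0,-0.5,0,0,0],
  [0,0,-0.8,0,0,0],
  [0,-0.3,-0.8,0,0,0.3],
  [-0.1,-0.9,-0.3,0,0,0.3],
  [-0.1,-0.9,0,0,0,0.3],
  [-0.1,-0.9,0,0,0,0.1],
  [-0.1,-0.9,0,0,0,0],
  [-0.05,-0.8,0,0,0,0],
])

```text
t: 19.5
ee_pos: [0.5471, 0.107, 0.1851]
tool_rot: [1.0, -0.029, -0.004, 0.001]
wrist_force: [0.8, 0.4, -0.9]
opening: 0.0563
```

Emit:
drive_tool([
  [0,0,0,0,0,0],
])

```text
t: 19.6
ee_pos: [0.5459, 0.1153, 0.184]
tool_rot: [1.0, -0.024, -0.005, -0.0]
wrist_force: [0.1, 0.2, -0.7]
opening: 0.0561
```

```bash
python3 - <<'E'
from h import *
need([.539,.1297,.15],-1.6068)
E
```

```text
t 19.6 pos [0.5459 0.1153 0.184 ] jawyaw -1.6179 q7 -1.55 op 56.1 F [ 0.1  0.2 -0.7]
need shift units (cur axes) [-0.144 -0.281  0.682] turn units [-0.008  0.101 -0.106]
tool x [ 0.999 -0.047 -0.011] y [-0.047 -0.999 -0.001] z [-0.011  0.001 -1.   ]
```

Emit:
drive_tool([
  [-0.14,-0.28,0.1,0,0.1,-0.1],
  [0,0,0.2,0,0,0],
  [0,0,0.2,0,0,0],
  [0,0,0,0,0,0],
])

```text
t: 20.0
ee_pos: [0.5375, 0.1307, 0.1558]
tool_rot: [1.0, -0.016, -0.002, 0.0]
wrist_force: [-0.9, -0.0, 0.1]
opening: 0.0561
```

```bash
python3 - <<'E'
from h import *
need([.539,.1297,.13],-1.6068)
snap("scene","s7",(220,110,370,222),gain=1.8)
snap("top","t7",(180,130,300,220),gain=1.8)
E
```

```text
t 20.0 pos [0.5375 0.1307 0.1558] jawyaw -1.6033 q7 -1.55 op 56.1 F [-0.9 -0.   0.1]
need shift units (cur axes) [0.033 0.018 0.516] turn units [0.009 0.029 0.034]
tool x [ 0.999 -0.032 -0.003] y [-0.032 -0.999  0.001] z [-0.003 -0.001 -1.   ]
```

View pics/s7.png

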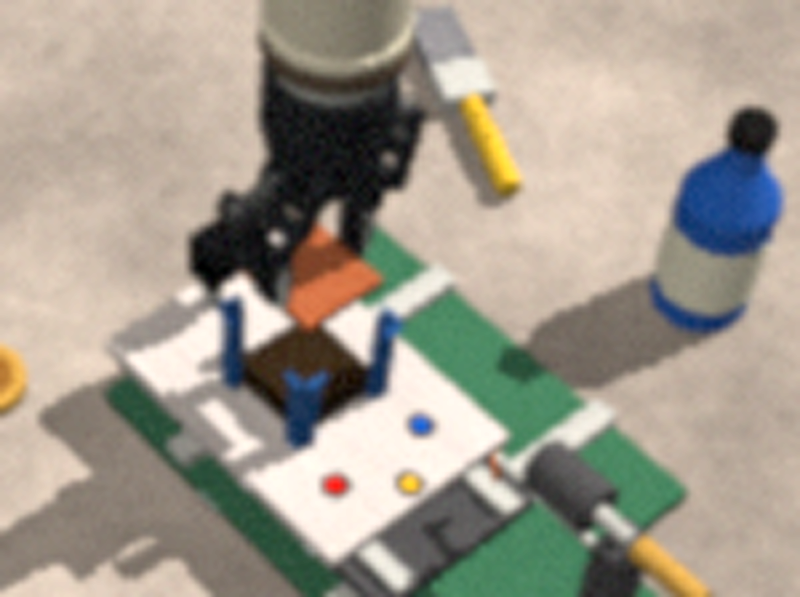

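View pics/t7.png

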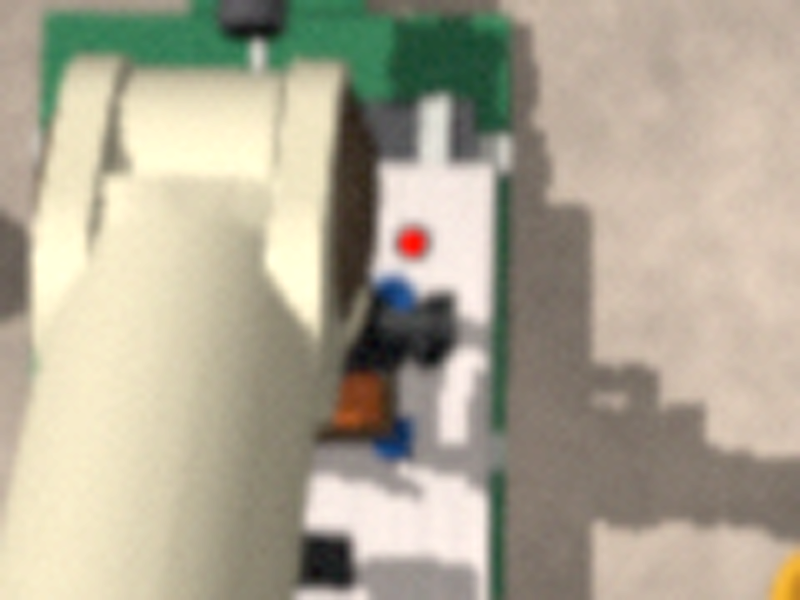

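Emit:
drive_tool([
  [0.033,0.018,0.15,0,0.03,0.03],
  [0,0,0.2,0,0,0],
  [0,0,0.15,0,0,0],
  [0,0,0,0,0,0],
])

```text
t: 20.5
ee_pos: [0.5418, 0.1265, 0.1308]
tool_rot: [1.0, -0.021, 0.002, 0.0]
wrist_force: [0.4, 0.3, -0.2]
opening: 0.0561
```

```bash
python3 - <<'E'
from h import *
need([.539,.1297,.083],-1.6068)
E
```

```text
t 20.5 pos [0.5418 0.1265 0.1308] jawyaw -1.6120 q7 -1.53 op 56.1 F [ 0.4  0.3 -0.2]
need shift units (cur axes) [-0.062 -0.062  0.955] turn units [ 0.009 -0.04  -0.049]
tool x [ 0.999 -0.041  0.004] y [-0.041 -0.999  0.001] z [ 0.004 -0.001 -1.   ]
```

Emit:
drive_tool([
  [-0.04,-0.04,0,0,-0.03,-0.03],
  [0,0,0,0,0,0],
  [0,0,0,0,0,0],
])

```text
t: 20.8
ee_pos: [0.5397, 0.1285, 0.1305]
tool_rot: [1.0, -0.019, 0.0, 0.001]
wrist_force: [-0.3, -0.1, -0.1]
opening: 0.0561
```

```bash
python3 - <<'E'
from h import *
need([.539,.1297,.083],-1.6068)
E
```

```text
t 20.8 pos [0.5397 0.1285 0.1305] jawyaw -1.6089 q7 -1.53 op 56.1 F [-0.3 -0.1 -0.1]
need shift units (cur axes) [-0.015 -0.024  0.951] turn units [ 0.012 -0.003 -0.02 ]
tool x [ 0.999 -0.038  0.   ] y [-0.038 -0.999  0.001] z [ 0.    -0.001 -1.   ]
```

Emit:
drive_tool([
  [-0.015,-0.024,0.1,0,0,-0.02],
  [0,0,0.15,0,0,0],
  [0,0,0.15,0,0,0],
  [0,0,0.15,0,0,0],
  [0,0,0,0,0,0],
])

```text
t: 21.3
ee_pos: [0.5391, 0.1306, 0.101]
tool_rot: [1.0, -0.017, 0.001, 0.0]
wrist_force: [-0.4, 0.2, -1.2]
opening: 0.0561
```

```bash
python3 - <<'E'
from h import *
need([.539,.1297,.083],-1.6068)
E
```

```text
t 21.3 pos [0.5391 0.1306 0.101 ] jawyaw -1.6056 q7 -1.50 op 56.1 F [-0.4  0.2 -1.2]
need shift units (cur axes) [-0.001  0.017  0.36 ] turn units [ 0.005 -0.01   0.012]
tool x [ 0.999 -0.035  0.001] y [-0.035 -0.999  0.   ] z [ 0.001 -0.001 -1.   ]
```

Emit:
drive_tool([
  [0,0.01,0.12,0,0,0],
  [0,0,0.12,0,0,0],
  [0,0,0.1,0,0,0],
  [0,0,0,0,0,0],
])

```text
t: 21.7
ee_pos: [0.5389, 0.1297, 0.082]
tool_rot: [1.0, -0.018, 0.0, 0.001]
wrist_force: [-0.2, -0.3, -1.5]
opening: 0.0558
```

Emit:
drive_tool([
  [0,0,0.02,0,0,0],
  [0,0,0.02,0,0,0],
  [0,0,0,0,0,0],
])

```text
t: 22.0
ee_pos: [0.5392, 0.1296, 0.0802]
tool_rot: [1.0, -0.018, 0.0, 0.0]
wrist_force: [-0.1, 0.4, -0.1]
opening: 0.056
```

```bash
python3 - <<'E'
from h import *
need([.539,.1297,.081],-1.6068)
E
```

```text
t 22.0 pos [0.5392 0.1296 0.0802] jawyaw -1.6061 q7 -1.48 op 56.0 F [-0.1  0.4 -0.1]
need shift units (cur axes) [-0.005 -0.001 -0.017] turn units [ 0.009 -0.008  0.007]
tool x [ 0.999 -0.035  0.001] y [-0.035 -0.999  0.001] z [ 0.001 -0.001 -1.   ]
```

Release and retreat upward, then move back toward spacer B.

Emit:
drive_tool([
  [0,0,0,0,0,0],
  [0,0,0,0,0,0],
  [0,0,0,0,0,0],
  [0,0,-0.1,0,0,0],
  [0,0,-0.3,0,0,0],
  [0,0,-0.5,0,0,0],
  [0,0,-0.6,0,0,0],
  [0,0,-0.6,0,0,0],
], gripper=68)

```text
t: 22.8
ee_pos: [0.537, 0.1287, 0.1886]
tool_rot: [1.0, -0.018, -0.002, 0.002]
wrist_force: [-0.3, 0.3, 0.5]
opening: 0.0681
```

Emit:
drive_tool([
  [0,0.5,-0.2,0,0,0],
  [0,0.9,0,0,0,0],
  [0,0.9,0,0,0,0],
  [0,0.9,0,0,0,0],
  [0,0.5,0,0,0,0],
  [0,0,0,0,0,0],
])

```text
t: 23.4
ee_pos: [0.5362, -0.0606, 0.2128]
tool_rot: [1.0, -0.016, 0.007, -0.001]
wrist_force: [-0.8, -0.8, -0.4]
opening: 0.0676
```

```bash
python3 - <<'E'
from h import *
from meas import *
need([.53,-.21,.1],-1.57)
for n in("scene","top"):
    im=viewer.get_image(n);print(n,items(n,im))
    if n=="scene": snap("scene","s8",(150,110,370,275),gain=1.8,im=im)
E
```

```text
t 23.4 pos [ 0.5362 -0.0606  0.2128] jawyaw -1.6029 q7 -1.24 op 67.6 F [-0.8 -0.8 -0.4]
need shift units (cur axes) [-0.06   2.996  2.248] turn units [-0.023 -0.135 -0.314]
tool x [ 0.999 -0.032  0.014] y [-0.032 -0.999 -0.003] z [ 0.014  0.002 -1.   ]
scene {'terra': [([0.5302, -0.2102], [0.059, 0.06], -0.6), ([0.4947, 0.1749], [0.064, 0.064], -4.0)], 'brass': [([0.4341, -0.1144], [0.05, 0.057], -37.5)], 'dark': [([0.7279, -0.1868], [0.067, 0.044], 36.0)]}
top {'terra': [([0.5271, -0.2079], [0.058, 0.06], 2.0), ([0.5472, 0.1354], [0.061, 0.061], -0.6)], 'brass': [], 'dark': [([-0.0597, 0.0596], [0.047, 0.048], -0.6)]}
```

View pics/s8.png

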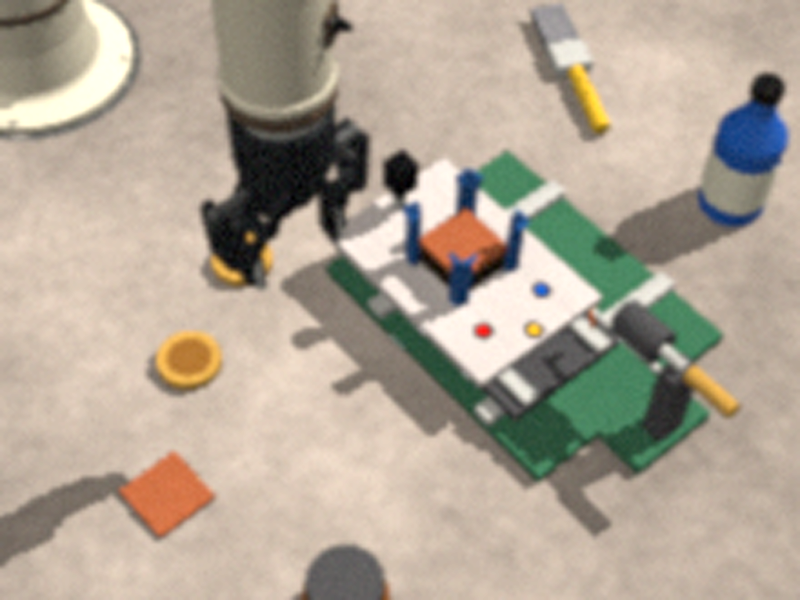

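Spacer A lies flat in the pocket, at crop (460,243). Spacer B is at crop (167,493), about (0.5286,-0.209).

Emit:
drive_tool([
  [-0.05,0.6,0.1,-0.02,-0.13,-0.45],
  [0,0.8,0.3,0,0,0],
  [0,0.8,0.4,0,0,0],
  [0,0.6,0.5,0,0,0],
  [0,0.2,0.6,0,0,0],
  [0,0,0.6,0,0,0],
  [0,0,0.3,0,0,0],
  [0,0,0,0,0,0],
])

```text
t: 24.3
ee_pos: [0.5464, -0.1915, 0.069]
tool_rot: [1.0, 0.025, 0.003, -0.005]
wrist_force: [-0.1, -0.1, 0.1]
opening: 0.0683
```

```bash
python3 - <<'E'
from h import *
need([.5286,-.209,.02],-1.555)
E
```

```text
t 24.3 pos [ 0.5464 -0.1915  0.069 ] jawyaw -1.5215 q7 -0.77 op 68.3 F [-0.1 -0.1  0.1]
need shift units (cur axes) [-0.378  0.343  0.974] turn units [-0.102 -0.051  0.32 ]
tool x [0.999 0.049 0.006] y [ 0.049 -0.999 -0.011] z [ 0.005  0.011 -1.   ]
```

Emit:
drive_tool([
  [-0.34,0.3,0,-0.1,-0.05,0.28],
  [0,0,0,0,0,0],
  [0,0,0,0,0,0],
])

```text
t: 24.6
ee_pos: [0.5316, -0.2056, 0.0713]
tool_rot: [1.0, 0.011, 0.001, 0.0]
wrist_force: [0.9, 0.4, -0.8]
opening: 0.0682
```

```bash
python3 - <<'E'
from h import *
need([.5286,-.209,.02],-1.555)
E
```

```text
t 24.6 pos [ 0.5316 -0.2056  0.0713] jawyaw -1.5480 q7 -0.77 op 68.2 F [ 0.9  0.4 -0.8]
need shift units (cur axes) [-0.064  0.067  1.027] turn units [ 0.    -0.024  0.067]
tool x [1.    0.023 0.003] y [ 0.023 -1.     0.   ] z [ 0.003  0.    -1.   ]
```

Emit:
drive_tool([
  [-0.06,0.06,0.2,0,-0.02,0.06],
  [0,0,0.3,0,0,0],
  [0,0,0.3,0,0,0],
  [0,0,0.2,0,0,0],
  [0,0,0,0,0,0],
])

```text
t: 25.1
ee_pos: [0.5301, -0.208, 0.0188]
tool_rot: [1.0, 0.009, 0.002, -0.0]
wrist_force: [0.1, -0.7, 0.1]
opening: 0.0683
```

```bash
python3 - <<'E'
from h import *
need([.5286,-.209,.001],-1.555)
E
```

```text
t 25.1 pos [ 0.5301 -0.208   0.0188] jawyaw -1.5533 q7 -0.72 op 68.3 F [ 0.1 -0.7  0.1]
need shift units (cur axes) [-0.032  0.021  0.356] turn units [-0.003 -0.036  0.016]
tool x [1.    0.017 0.004] y [ 0.017 -1.    -0.   ] z [ 0.004  0.    -1.   ]
```

Emit:
drive_tool([
  [-0.03,0.02,0.12,0,-0.03,0.01],
  [0,0,0.12,0,0,0],
  [0,0,0.1,0,0,0],
  [0,0,0,0,0,0],
])

```text
t: 25.5
ee_pos: [0.5282, -0.2093, -0.0004]
tool_rot: [1.0, 0.008, -0.0, -0.0]
wrist_force: [0.3, -0.0, 0.1]
opening: 0.0682
```

```bash
python3 - <<'E'
from h import *
need([.5286,-.209,.001],-1.555)
E
```

```text
t 25.5 pos [ 5.282e-01 -2.093e-01 -4.000e-04] jawyaw -1.5547 q7 -0.70 op 68.2 F [ 0.3 -0.   0.1]
need shift units (cur axes) [ 0.008 -0.005 -0.028] turn units [-0.003  0.008  0.003]
tool x [ 1.     0.016 -0.001] y [ 0.016 -1.    -0.   ] z [-0.001  0.    -1.   ]
```

Emit:
drive_tool([
  [0.008,0,0,0,0,0],
  [0,0,0,0,0,0],
  [0,0,0,0,0,0],
  [0,0,0,0,0,0],
], gripper=50)

```text
t: 25.9
ee_pos: [0.5294, -0.2097, 0.0014]
tool_rot: [1.0, 0.008, 0.0, -0.0]
wrist_force: [-0.2, 0.4, -0.7]
opening: 0.0573
```

Emit:
drive_tool([
  [0,0,0,0,0,0],
  [0,0,-0.2,0,0,0],
  [0,0,-0.4,0,0,0],
  [0,0,-0.8,0,0,0],
  [0,0,-0.9,0,0,0],
  [0,0,-0.9,0,0,0],
  [0,0,-0.5,0,0,0.3],
  [0,0,0,0,0,0.3],
])

```text
t: 26.7
ee_pos: [0.5279, -0.2101, 0.1954]
tool_rot: [1.0, -0.025, -0.001, -0.001]
wrist_force: [0.2, -0.6, -0.2]
opening: 0.0572
```

```bash
python3 - <<'E'
from h import *
need([.539,.1297,.18],-1.6068)
E
```

```text
t 26.7 pos [ 0.5279 -0.2101  0.1954] jawyaw -1.6217 q7 -0.94 op 57.2 F [ 0.2 -0.6 -0.2]
need shift units (cur axes) [-0.123 -6.799  0.317] turn units [-0.012  0.016 -0.142]
tool x [ 0.999 -0.051 -0.002] y [-0.051 -0.999 -0.001] z [-0.002  0.001 -1.   ]
```

Emit:
drive_tool([
  [0,-0.5,0,0,0,0],
  [-0.02,-0.9,0,0,0,0],
  [-0.02,-0.9,0,0,0,0],
  [-0.02,-0.95,0,0,0,0],
  [-0.02,-0.95,0,0,0,0],
  [-0.02,-0.95,0,0,0,0],
  [-0.02,-0.9,0,0,0,0],
  [0,-0.4,0,0,0,0],
])

```text
t: 27.5
ee_pos: [0.5372, 0.1178, 0.1937]
tool_rot: [0.999, -0.034, -0.001, 0.001]
wrist_force: [0.3, -1.3, -1.0]
opening: 0.057
```

Emit:
drive_tool([
  [0,0,0,0,0,0],
])

```text
t: 27.6
ee_pos: [0.5362, 0.1221, 0.1927]
tool_rot: [1.0, -0.031, -0.002, 0.001]
wrist_force: [-0.3, 0.0, -0.2]
opening: 0.057
```

```bash
python3 - <<'E'
from h import *
need([.539,.1297,.15],-1.6068)
E
```

```text
t 27.6 pos [0.5362 0.1221 0.1927] jawyaw -1.6328 q7 -1.58 op 57.0 F [-0.3  0.  -0.2]
need shift units (cur axes) [ 0.05  -0.157  0.853] turn units [ 0.014  0.037 -0.248]
tool x [ 0.998 -0.062 -0.004] y [-0.062 -0.998  0.002] z [-0.004 -0.001 -1.   ]
```

Emit:
drive_tool([
  [0.03,-0.12,0.1,0,0.03,-0.2],
  [0,0,0.3,0,0,0],
  [0,0,0.3,0,0,0],
  [0,0,0.2,0,0,0],
  [0,0,0,0,0,0],
])

```text
t: 28.1
ee_pos: [0.5362, 0.1219, 0.1419]
tool_rot: [1.0, -0.023, -0.002, 0.003]
wrist_force: [0.3, 0.3, 0.4]
opening: 0.0572
```

```bash
python3 - <<'E'
from h import *
need([.539,.1297,.12],-1.6068)
E
```

```text
t 28.1 pos [0.5362 0.1219 0.1419] jawyaw -1.6174 q7 -1.52 op 57.2 F [0.3 0.3 0.4]
need shift units (cur axes) [ 0.05  -0.161  0.437] turn units [ 0.049  0.037 -0.101]
tool x [ 0.999 -0.047 -0.004] y [-0.047 -0.999  0.005] z [-0.004 -0.005 -1.   ]
```

Emit:
drive_tool([
  [0.04,-0.13,0,0.05,0.03,-0.09],
  [0,0,0,0,0,0],
  [0,0,0,0,0,0],
])

```text
t: 28.4
ee_pos: [0.5391, 0.1265, 0.1416]
tool_rot: [1.0, -0.02, -0.0, 0.0]
wrist_force: [-0.2, -0.1, -0.6]
opening: 0.0573
```

```bash
python3 - <<'E'
from h import *
need([.539,.1297,.12],-1.6068)
E
```

```text
t 28.4 pos [0.5391 0.1265 0.1416] jawyaw -1.6109 q7 -1.52 op 57.3 F [-0.2 -0.1 -0.6]
need shift units (cur axes) [-0.004 -0.064  0.432] turn units [ 0.005  0.007 -0.039]
tool x [ 0.999 -0.04  -0.001] y [-0.04  -0.999  0.001] z [-0.001 -0.001 -1.   ]
```

Emit:
drive_tool([
  [0,-0.05,0.1,0,0,-0.04],
  [0,0,0.15,0,0,0],
  [0,0,0.1,0,0,0],
  [0,0,0,0,0,0],
])

```text
t: 28.8
ee_pos: [0.54, 0.1301, 0.1237]
tool_rot: [1.0, -0.017, 0.001, -0.0]
wrist_force: [-0.4, -0.5, 0.1]
opening: 0.0568
```

```bash
python3 - <<'E'
from h import *
need([.539,.1297,.09],-1.6068)
E
```

```text
t 28.8 pos [0.54   0.1301 0.1237] jawyaw -1.6053 q7 -1.50 op 56.8 F [-0.4 -0.5  0.1]
need shift units (cur axes) [-0.02   0.008  0.673] turn units [-0.008 -0.012  0.014]
tool x [ 0.999 -0.035  0.001] y [-0.035 -0.999 -0.001] z [ 0.001  0.001 -1.   ]
```

Emit:
drive_tool([
  [-0.015,0,0.12,0,0,0],
  [0,0,0.15,0,0,0],
  [0,0,0.15,0,0,0],
  [0,0,0.12,0,0,0],
  [0,0,0,0,0,0],
])

```text
t: 29.3
ee_pos: [0.5387, 0.13, 0.0937]
tool_rot: [1.0, -0.017, 0.0, -0.0]
wrist_force: [0.2, 0.5, -0.7]
opening: 0.0571
```

```bash
python3 - <<'E'
from h import *
need([.539,.1297,.088],-1.6068)
E
```

```text
t 29.3 pos [0.5387 0.13   0.0937] jawyaw -1.6053 q7 -1.47 op 57.1 F [ 0.2  0.5 -0.7]
need shift units (cur axes) [0.006 0.006 0.115] turn units [-0.004 -0.004  0.014]
tool x [ 0.999 -0.034  0.   ] y [-0.034 -0.999 -0.   ] z [ 0.  0. -1.]
```

Emit:
drive_tool([
  [0,0,0.06,0,0,0],
  [0,0,0.05,0,0,0],
  [0,0,0,0,0,0],
])

```text
t: 29.6
ee_pos: [0.5389, 0.1298, 0.0877]
tool_rot: [1.0, -0.017, 0.0, -0.0]
wrist_force: [0.5, 0.7, -0.6]
opening: 0.0569
```

Emit:
drive_tool([
  [0,0,0,0,0,0],
  [0,0,0,0,0,0],
  [0,0,0,0,0,0],
  [0,0,-0.1,0,0,0],
  [0,0,-0.3,0,0,0],
  [0,0,-0.5,0,0,0],
  [0,0,-0.6,0,0,0],
  [0,0,-0.6,0,0,0],
], gripper=69)

```text
t: 30.4
ee_pos: [0.537, 0.1287, 0.1966]
tool_rot: [1.0, -0.018, -0.002, 0.001]
wrist_force: [0.4, 1.3, 1.0]
opening: 0.0692
```

Emit:
drive_tool([
  [0,0.5,0,0,0,0],
  [-0.1,0.8,0,0,0,0],
  [-0.2,0.7,0,0,0,0],
  [0,0,0,0,0,0],
])

```text
t: 30.8
ee_pos: [0.5233, 0.0279, 0.2073]
tool_rot: [1.0, -0.016, 0.005, -0.002]
wrist_force: [-0.2, 0.1, -0.8]
opening: 0.0687
```

```bash
python3 - <<'E'
from h import *
from meas import *
need([.4315,-.1125,.15],-1.57)
for n in("scene","top"):
    im=viewer.get_image(n);print(n,items(n,im))
    if n=="scene": snap("scene","s9",(150,110,370,275),gain=1.8,im=im)
E
```

```text
t 30.8 pos [0.5233 0.0279 0.2073] jawyaw -1.6034 q7 -1.41 op 68.7 F [-0.2  0.1 -0.8]
need shift units (cur axes) [-1.755  2.871  1.117] turn units [-0.033 -0.1   -0.319]
tool x [ 0.999 -0.033  0.01 ] y [-0.033 -0.999 -0.004] z [ 0.011  0.003 -1.   ]
scene {'terra': [([0.4914, 0.1792], [0.066, 0.065], -1.4)], 'brass': [([0.4338, -0.1142], [0.05, 0.057], -37.5), ([0.3736, -0.0052], [0.049, 0.054], -38.7)], 'dark': [([0.7273, -0.1868], [0.067, 0.045], 33.0)]}
top {'terra': [([0.5494, 0.1532], [0.03, 0.061], -0.7)], 'brass': [([0.3677, -0.0067], [0.043, 0.052], -1.4), ([0.4291, -0.1108], [0.056, 0.053], -1.3)], 'dark': [([0.6869, -0.1678], [0.033, 0.069], 8.1)]}
```

View pics/s9.png

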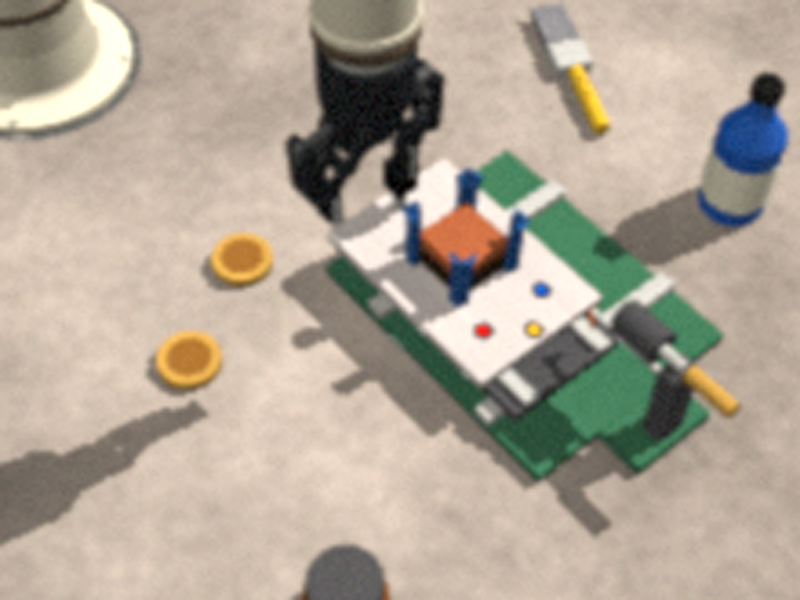

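Both spacers are stacked in the pocket, at crop (463,238). The coupon is unmoved, at crop (188,360), and is still the rightmost disc.

Emit:
drive_tool([
  [-0.3,0.4,0,-0.03,-0.1,-0.3],
  [-0.5,0.7,0.1,0,0,0],
  [-0.5,0.7,0.2,0,0,0],
  [-0.4,0.7,0.3,0,0,0],
  [-0.1,0.2,0.6,0,0,0],
  [0,0,0.6,0,0,0],
  [0,0,0.4,0,0,0],
  [0,0,0,0,0,0],
], gripper=72)

```text
t: 31.7
ee_pos: [0.442, -0.0951, 0.0976]
tool_rot: [1.0, 0.012, 0.006, -0.004]
wrist_force: [-1.3, -0.6, -0.7]
opening: 0.0715
```

```bash
python3 - <<'E'
from h import *
need([.431,-.1122,.06],-1.57)
E
```

```text
t 31.7 pos [ 0.442  -0.0951  0.0976] jawyaw -1.5473 q7 -0.96 op 71.5 F [-1.3 -0.6 -0.7]
need shift units (cur axes) [-0.237  0.342  0.746] turn units [-0.069 -0.115  0.217]
tool x [1.    0.023 0.012] y [ 0.024 -1.    -0.007] z [ 0.012  0.007 -1.   ]
```

Emit:
drive_tool([
  [-0.2,0.3,0,-0.07,-0.1,0.2],
  [0,0,0.3,0,0,0],
  [0,0,0.3,0,0,0],
  [0,0,0,0,0,0],
  [0,0,0,0,0,0],
])

```text
t: 32.2
ee_pos: [0.4361, -0.1116, 0.0717]
tool_rot: [1.0, 0.002, 0.003, 0.001]
wrist_force: [0.3, -0.5, 0.6]
opening: 0.072
```

```bash
python3 - <<'E'
from h import *
need([.431,-.1122,.02],-1.57)
E
```

```text
t 32.2 pos [ 0.4361 -0.1116  0.0717] jawyaw -1.5670 q7 -0.90 op 72.0 F [ 0.3 -0.5  0.6]
need shift units (cur axes) [-0.109  0.009  1.034] turn units [ 0.018 -0.063  0.029]
tool x [1.    0.004 0.007] y [ 0.004 -1.     0.002] z [ 0.007 -0.002 -1.   ]
```

Emit:
drive_tool([
  [-0.09,0,0.2,0.02,-0.06,0],
  [-0.02,0,0.3,0,0,0],
  [-0.02,0,0.3,0,0,0],
  [0,0,0.2,0,0,0],
  [0,0,0,0,0,0],
])

```text
t: 32.7
ee_pos: [0.4324, -0.1116, 0.0228]
tool_rot: [1.0, 0.003, 0.003, -0.0]
wrist_force: [-0.2, -0.0, 0.3]
opening: 0.0718
```

```bash
python3 - <<'E'
from h import *
need([.431,-.1122,.001],-1.57)
E
```

```text
t 32.7 pos [ 0.4324 -0.1116  0.0228] jawyaw -1.5652 q7 -0.80 op 71.8 F [-0.2 -0.   0.3]
need shift units (cur axes) [-0.03   0.013  0.435] turn units [-0.008 -0.059  0.046]
tool x [1.    0.006 0.006] y [ 0.006 -1.    -0.001] z [ 0.006  0.001 -1.   ]
```

Emit:
drive_tool([
  [-0.03,0.01,0.15,0,-0.05,0.04],
  [0,0,0.15,0,0,0],
  [0,0,0.12,0,0,0],
  [0,0,0,0,0,0],
])

```text
t: 33.1
ee_pos: [0.4318, -0.1124, 0.001]
tool_rot: [1.0, 0.001, 0.001, -0.0]
wrist_force: [-0.2, 1.0, 0.2]
opening: 0.0718
```

```bash
python3 - <<'E'
from h import *
need([.431,-.1122,.001],-1.57)
E
```

```text
t 33.1 pos [ 0.4318 -0.1124  0.001 ] jawyaw -1.5697 q7 -0.76 op 71.8 F [-0.2  1.   0.2]
need shift units (cur axes) [-0.016 -0.004  0.001] turn units [-0.007 -0.021  0.003]
tool x [1.    0.001 0.002] y [ 0.001 -1.    -0.001] z [ 0.002  0.001 -1.   ]
```

Emit:
drive_tool([
  [-0.012,0,0,0,0,0],
  [0,0,0,0,0,0],
  [0,0,0,0,0,0],
  [0,0,0,0,0,0],
  [0,0,0,0,0,0],
], gripper=50)

```text
t: 33.6
ee_pos: [0.4312, -0.1121, 0.0022]
tool_rot: [1.0, 0.0, 0.001, -0.001]
wrist_force: [0.5, 0.9, -1.6]
opening: 0.0567
```

Emit:
drive_tool([
  [0,0,0,0,0,0],
  [0,0,-0.2,0,0,0],
  [0,0,-0.4,0,0,0],
  [0,0,-0.8,0,0,0],
  [0,0,-0.9,0,0,0],
  [0,0,-0.9,0,0,0],
  [0,0,-0.6,0,0,0.2],
  [0,0,0,0,0,0],
])

```text
t: 34.4
ee_pos: [0.4277, -0.1138, 0.1997]
tool_rot: [1.0, -0.013, -0.003, -0.001]
wrist_force: [0.5, 0.3, -3.0]
opening: 0.0567
```

```bash
python3 - <<'E'
from h import *
need([.539,.1297,.19],-1.6068)
snap("scene","s10",(150,110,370,275),gain=1.8)
E
```

```text
t 34.4 pos [ 0.4277 -0.1138  0.1997] jawyaw -1.5961 q7 -1.17 op 56.7 F [ 0.5  0.3 -3. ]
need shift units (cur axes) [ 2.103 -4.923  0.197] turn units [-0.027  0.048  0.102]
tool x [ 1.    -0.025 -0.005] y [-0.025 -1.    -0.003] z [-0.005  0.003 -1.   ]
```

View pics/s10.png

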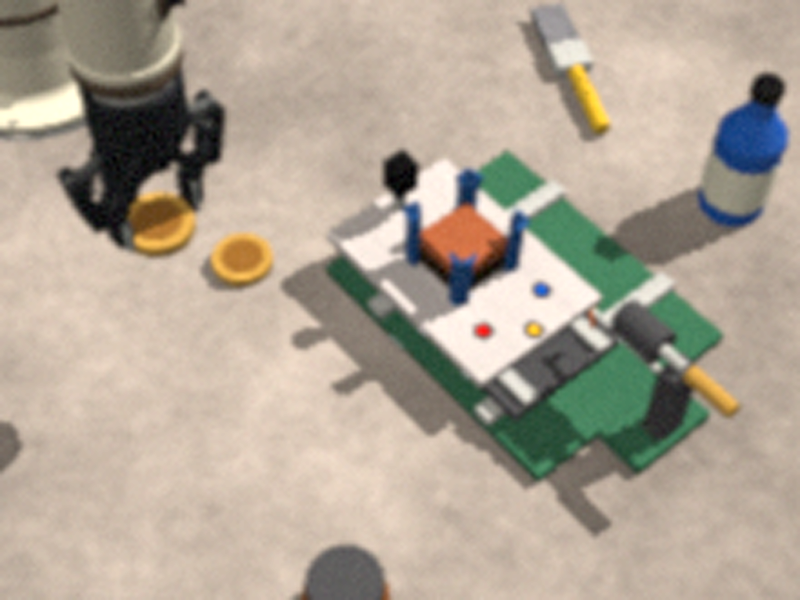

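The disc is held in the fingers at crop (160,223), and the other disc is still on the bench at (240,260).

Emit:
drive_tool([
  [0.2,-0.5,0,0,0,0.1],
  [0.35,-0.85,0,0,0,0],
  [0.35,-0.85,0,0,0,0],
  [0.35,-0.85,0,0,0,0],
  [0.35,-0.85,0,0,0,0],
  [0.25,-0.5,0,0,0,0],
  [0,0,0,0,0,0],
  [0,0,0,0,0,0],
])

```text
t: 35.25
ee_pos: [0.521, 0.1107, 0.1861]
tool_rot: [1.0, -0.019, -0.012, -0.0]
wrist_force: [0.3, -1.1, -3.4]
opening: 0.0568
```

```bash
python3 - <<'E'
from h import *
need([.539,.1297,.15],-1.6068)
E
```

```text
t 35.2 pos [0.521  0.1107 0.1861] jawyaw -1.6089 q7 -1.53 op 56.8 F [ 0.3 -1.1 -3.4]
need shift units (cur axes) [ 0.364 -0.394  0.713] turn units [-0.003  0.237 -0.02 ]
tool x [ 0.999 -0.038 -0.025] y [-0.038 -0.999 -0.   ] z [-0.025  0.001 -1.   ]
```

Emit:
drive_tool([
  [0.32,-0.36,0.1,0,0.22,0],
  [0,0,0.2,0,0,0],
  [0,0,0.2,0,0,0],
  [0,0,0,0,0,0],
  [0,0,0,0,0,0],
])

```text
t: 35.75
ee_pos: [0.5328, 0.1213, 0.1552]
tool_rot: [1.0, -0.023, -0.005, 0.002]
wrist_force: [0.9, 0.9, -1.9]
opening: 0.0567
```

```bash
python3 - <<'E'
from h import *
need([.539,.1297,.13],-1.6068)
E
```

```text
t 35.8 pos [0.5328 0.1213 0.1552] jawyaw -1.6168 q7 -1.52 op 56.7 F [ 0.9  0.9 -1.9]
need shift units (cur axes) [ 0.122 -0.176  0.502] turn units [ 0.041  0.098 -0.095]
tool x [ 0.999 -0.046 -0.01 ] y [-0.046 -0.999  0.004] z [-0.01  -0.004 -1.   ]
```

Emit:
drive_tool([
  [0.11,-0.15,0,0.04,0.1,-0.09],
  [0,0,0,0,0,0],
  [0,0,0,0,0,0],
])

```text
t: 36.05
ee_pos: [0.5392, 0.1278, 0.1559]
tool_rot: [1.0, -0.019, 0.001, -0.0]
wrist_force: [-0.3, 0.4, -1.2]
opening: 0.0567
```

```bash
python3 - <<'E'
from h import *
need([.539,.1297,.13],-1.6068)
E
```

```text
t 36.0 pos [0.5392 0.1278 0.1559] jawyaw -1.6088 q7 -1.52 op 56.7 F [-0.3  0.4 -1.2]
need shift units (cur axes) [-0.007 -0.038  0.517] turn units [-0.008 -0.016 -0.019]
tool x [ 0.999 -0.038  0.002] y [-0.038 -0.999 -0.001] z [ 0.002  0.001 -1.   ]
```

Emit:
drive_tool([
  [-0.005,-0.03,0.15,0,-0.01,0],
  [0,0,0.2,0,0,0],
  [0,0,0.2,0,0,0],
  [0,0,0,0,0,0],
  [0,0,0,0,0,0],
])

```text
t: 36.55
ee_pos: [0.5389, 0.1298, 0.1259]
tool_rot: [1.0, -0.019, 0.0, -0.0]
wrist_force: [0.2, -0.5, -1.9]
opening: 0.0568
```

```bash
python3 - <<'E'
from h import *
need([.539,.1297,.096],-1.6068)
E
```

```text
t 36.5 pos [0.5389 0.1298 0.1259] jawyaw -1.6081 q7 -1.49 op 56.8 F [ 0.2 -0.5 -1.9]
need shift units (cur axes) [0.002 0.003 0.597] turn units [-0.01  -0.005 -0.012]
tool x [ 0.999 -0.037  0.001] y [-0.037 -0.999 -0.001] z [ 0.001  0.001 -1.   ]
```

Emit:
drive_tool([
  [0,0,0.15,0,0,0],
  [0,0,0.15,0,0,0],
  [0,0,0.15,0,0,0],
  [0,0,0.1,0,0,0],
  [0,0,0,0,0,0],
  [0,0,0,0,0,0],
])

```text
t: 37.15
ee_pos: [0.5392, 0.1298, 0.0959]
tool_rot: [1.0, -0.019, 0.0, -0.0]
wrist_force: [-1.8, 0.4, 2.2]
opening: 0.057
```

```bash
python3 - <<'E'
from h import *
need([.539,.1297,.096],-1.6068)
E
```

```text
t 37.1 pos [0.5392 0.1298 0.0959] jawyaw -1.6083 q7 -1.46 op 57.0 F [-1.8  0.4  2.2]
need shift units (cur axes) [-0.003  0.001 -0.002] turn units [-0.008 -0.006 -0.014]
tool x [ 0.999 -0.037  0.001] y [-0.037 -0.999 -0.001] z [ 0.001  0.001 -1.   ]
```

Contact is felt: Fz went from about -2 N to +2.2 N. Releasing.

Emit:
drive_tool([
  [0,0,0,0,0,0],
  [0,0,0,0,0,0],
  [0,0,0,0,0,0],
  [0,0,-0.1,0,0,0],
  [0,0,-0.3,0,0,0],
  [0,0,-0.5,0,0,0],
  [0,0,-0.6,0,0,0],
  [0,0,-0.4,0,0,0],
], gripper=69)

```text
t: 37.95
ee_pos: [0.539, 0.1287, 0.1967]
tool_rot: [1.0, -0.02, 0.0, 0.0]
wrist_force: [-1.0, -0.2, -1.1]
opening: 0.0688
```

Emit:
drive_tool([
  [-0.2,0.5,0,0,0,0],
  [-0.4,0.8,0,0,0,0],
  [-0.5,0.6,0,0,0,0],
  [0,0.2,0,0,0,0],
  [0,0,0,0,0,0],
])

```text
t: 38.45
ee_pos: [0.4836, 0.024, 0.2061]
tool_rot: [1.0, -0.019, 0.007, -0.004]
wrist_force: [1.0, -0.0, 0.9]
opening: 0.0687
```

```bash
python3 - <<'E'
from h import *
need([.449,.133,.2],-1.6068)
for n,b in(("scene",(240,120,340,195)),("top",(180,120,300,210))):
    im=snap(n,n+"11",b,gain=1.8); np.save(f"pics/{n}11.npy",im)
E
```

```text
t 38.5 pos [0.4836 0.024  0.2061] jawyaw -1.6086 q7 -1.45 op 68.7 F [ 1.  -0.   0.9]
need shift units (cur axes) [-0.775 -2.152  0.129] turn units [-0.077 -0.136 -0.018]
tool x [ 0.999 -0.038  0.014] y [-0.038 -0.999 -0.008] z [ 0.015  0.008 -1.   ]
```

View pics/scene11.png

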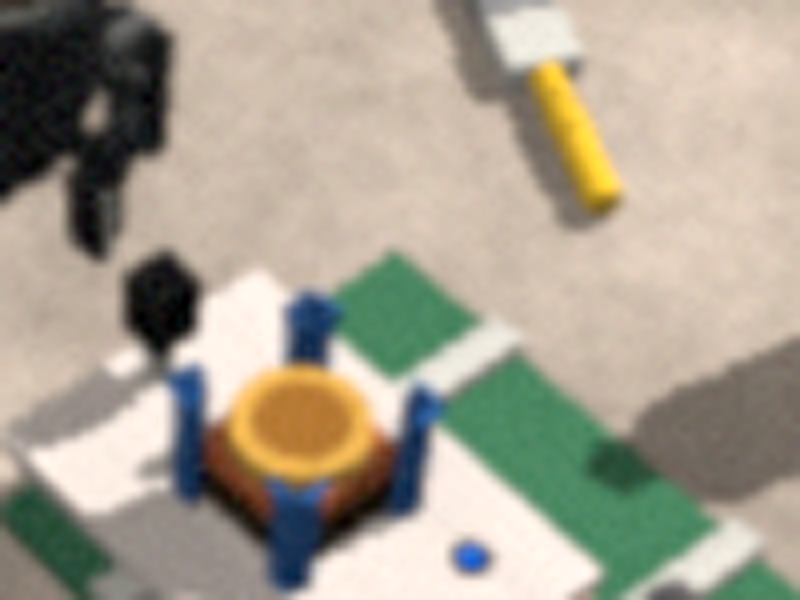

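View pics/top11.png

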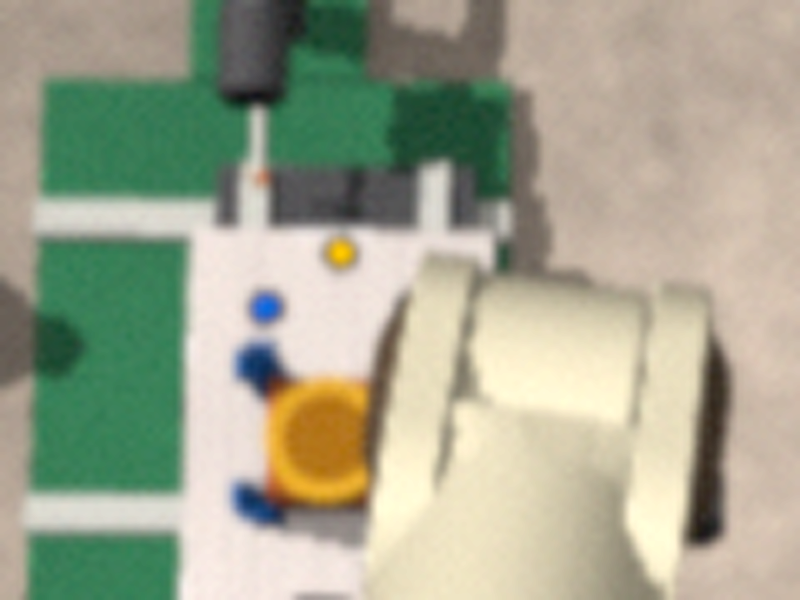

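```bash
python3 - <<'E'
from h import *
yaw=-.036;R2=np.array([[np.cos(yaw),-np.sin(yaw)],[np.sin(yaw),np.cos(yaw)]])
pk=np.array([.5391,.1297])
for n,u0 in(("top",(219,146.5)),("scene",(313,196))):
    im=np.load(f"pics/{n}{'11' if n=='top' else '2'}.npy").astype(float) 
    B,G,R=im[...,0],im[...,1],im[...,2];hsv=cv2.cvtColor(im.astype(np.uint8),cv2.COLOR_BGR2HSV)
    w=np.clip(R-1.25*np.maximum(G,B),0,None)
    x0,y0=map(int,u0);r=4;s=w[y0-r:y0+r+1,x0-r:x0+r+1];yy,xx=np.mgrid[y0-r:y0+r+1,x0-r:x0+r+1]
    print(n,s.round().astype(int))
    c=((s*xx).sum()/s.sum(),(s*yy).sum()/s.sum())
    for z in(.06,.07,.08):
        P=back(n,c,z)[:2];print(n,c,z,P.round(4),"slide est",(pk-(P-R2@[.085,0])).round(4)@R2)
E
```

```text
top [[ 0  0  0  0  0  0  0  0  0]
 [ 0  0  0  0  0  0  0  0  0]
 [ 0  0  0  0  0  0  0  0  0]
 [ 0  0  0  0  0  0  0  0  0]
 [ 0  0  0  0 13  4  0  0  0]
 [ 0  0  0  0  0  0  0  0  0]
 [ 0  0  0  0  0  0  0  0  0]
 [ 0  0  0  0  0  0  0  0  0]
 [ 0  0  0  0  0  0  0  0  0]]
top (np.float64(219.23529411764707), np.float64(146.01470588235293)) 0.06 [0.6745 0.163 ] slide est [-0.04905723 -0.03819042]
top (np.float64(219.23529411764707), np.float64(146.01470588235293)) 0.07 [0.6721 0.1619] slide est [-0.04679831 -0.03700835]
top (np.float64(219.23529411764707), np.float64(146.01470588235293)) 0.08 [0.6698 0.1608] slide est [-0.04443946 -0.03582269]
scene [[ 0  0  0  0  0  0  0  0  0]
 [ 0  0  0  0  0  0  0  0  0]
 [ 0  0  0  0  0  0  0  0  0]
 [ 0  0  0  3  0  0  0  0  0]
 [ 0  0  2 16  0  0  0  0  0]
 [ 0  0  0 16  1  0  0  0  0]
 [ 0  0  0  5 12  0  0  0  0]
 [ 0  0  0  0  0  0  0  0  0]
 [ 0  0  0  0  0  0  0  0  0]]
scene (np.float64(312.18099547511315), np.float64(196.85972850678732)) 0.06 [0.6643 0.1705] slide est [-0.03859389 -0.04531844]
scene (np.float64(312.18099547511315), np.float64(196.85972850678732)) 0.07 [0.6683 0.1643] slide est [-0.04281445 -0.03926643]
scene (np.float64(312.18099547511315), np.float64(196.85972850678732)) 0.08 [0.6723 0.1581] slide est [-0.04713495 -0.03321801]
```

The stack is complete and flat, with the disc at scene crop (300,420), centred between the posts. Now I'll grip the knob, jaws along y.

Emit:
drive_tool([
  [-0.2,-0.4,0,-0.08,-0.13,0],
  [-0.3,-0.7,0,0,0,0],
  [-0.2,-0.7,0,0,0,0],
  [0,-0.2,0,0,0,0],
  [0,0,0,0,0,0],
  [0,0,0,0,0,0],
], gripper=60)

```text
t: 39.15
ee_pos: [0.4556, 0.1362, 0.2069]
tool_rot: [1.0, -0.014, 0.002, 0.002]
wrist_force: [1.0, -1.3, -0.3]
opening: 0.0599
```

```bash
python3 - <<'E'
from h import *
need([.4492,.1329,.15],-1.6068)
E
```

```text
t 39.1 pos [0.4556 0.1362 0.2069] jawyaw -1.5989 q7 -1.72 op 59.9 F [ 1.  -1.3 -0.3]
need shift units (cur axes) [-0.13   0.067  1.137] turn units [ 0.032 -0.039  0.076]
tool x [ 1.    -0.028  0.004] y [-0.028 -1.     0.003] z [ 0.004 -0.003 -1.   ]
```

Emit:
drive_tool([
  [-0.11,0.06,0.2,0.03,-0.04,0.07],
  [0,0,0.4,0,0,0],
  [0,0,0.3,0,0,0],
  [0,0,0,0,0,0],
  [0,0,0,0,0,0],
])

```text
t: 39.65
ee_pos: [0.4502, 0.1267, 0.1591]
tool_rot: [1.0, -0.023, -0.0, 0.001]
wrist_force: [-0.3, -0.1, 1.7]
opening: 0.0598
```

```bash
python3 - <<'E'
from h import *
need([.4492,.1329,.093],-1.6068)
E
```

```text
t 39.6 pos [0.4502 0.1267 0.1591] jawyaw -1.6169 q7 -1.65 op 59.8 F [-0.3 -0.1  1.7]
need shift units (cur axes) [-0.025 -0.125  1.322] turn units [ 0.022  0.007 -0.096]
tool x [ 0.999 -0.046 -0.001] y [-0.046 -0.999  0.002] z [-0.001 -0.002 -1.   ]
```

Emit:
drive_tool([
  [-0.02,-0.1,0,0.02,0,-0.08],
  [0,0,0,0,0,0],
  [0,0,0.3,0,0,0],
  [0,0,0.3,0,0,0],
  [0,0,0,0,0,0],
  [0,0,0,0,0,0],
])

```text
t: 40.25
ee_pos: [0.4522, 0.1324, 0.1319]
tool_rot: [1.0, -0.019, 0.002, -0.002]
wrist_force: [-0.1, 1.0, -0.4]
opening: 0.06
```

```bash
python3 - <<'E'
from h import *
need([.4492,.1329,.093],-1.6068)
snap("scene","s12",(220,90,340,180),gain=1.8)
E
```

```text
t 40.2 pos [0.4522 0.1324 0.1319] jawyaw -1.6094 q7 -1.60 op 60.0 F [-0.1  1.  -0.4]
need shift units (cur axes) [-0.064 -0.005  0.777] turn units [-0.038 -0.044 -0.025]
tool x [ 0.999 -0.039  0.005] y [-0.039 -0.999 -0.004] z [ 0.005  0.004 -1.   ]
```

View pics/s12.png

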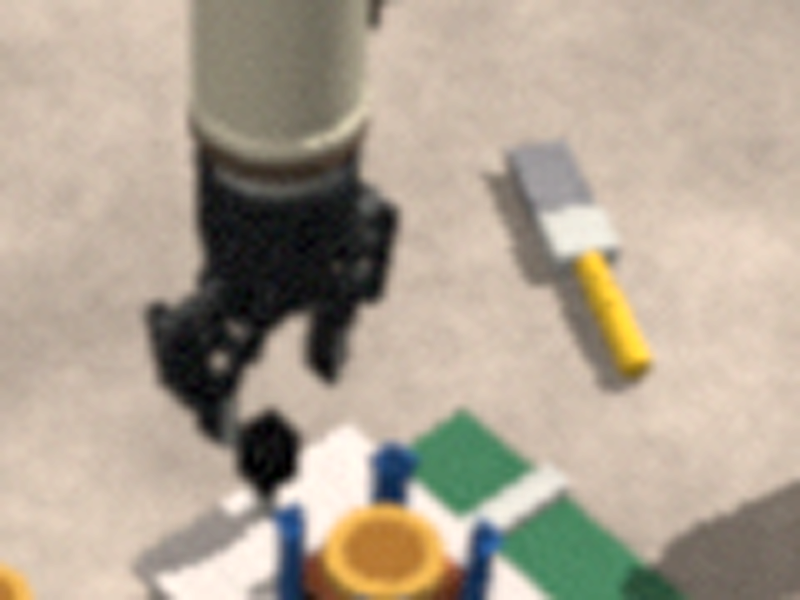

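The open fingers straddle the knob at crop (268,450). I'll descend and grip.

Emit:
drive_tool([
  [-0.05,0,0.2,-0.03,-0.04,0],
  [0,0,0.25,0,0,0],
  [0,0,0.25,0,0,0],
  [0,0,0.07,0,0,0],
  [0,0,0,0,0,0],
])

```text
t: 40.8
ee_pos: [0.4502, 0.1334, 0.0912]
tool_rot: [1.0, -0.019, 0.001, -0.001]
wrist_force: [0.2, -0.3, 0.2]
opening: 0.0601
```

```bash
python3 - <<'E'
from h import *
need([.4492,.1329,.093],-1.6068)
E
```

```text
t 40.8 pos [0.4502 0.1334 0.0912] jawyaw -1.6083 q7 -1.53 op 60.1 F [ 0.2 -0.3  0.2]
need shift units (cur axes) [-0.019  0.011 -0.036] turn units [-0.02  -0.015 -0.015]
tool x [ 0.999 -0.038  0.002] y [-0.038 -0.999 -0.002] z [ 0.002  0.002 -1.   ]
```

Emit:
drive_tool([
  [0,0,0,0,0,0],
  [0,0,0,0,0,0],
  [0,0,0,0,0,0],
  [0,0,0,0,0,0],
  [0,0,0,0,0,0],
  [0,0,0,0,0,0],
  [0,0,0,0,0,0],
  [0,0,0,0,0,0],
], gripper=15)

```text
t: 41.6
ee_pos: [0.4503, 0.1329, 0.0912]
tool_rot: [1.0, -0.019, 0.001, -0.001]
wrist_force: [0.5, -0.4, -3.8]
opening: 0.0253
```

```bash
python3 - <<'E'
from h import *
need([.4492,.1329,.093],-1.6068)
E
```

```text
t 41.6 pos [0.4503 0.1329 0.0912] jawyaw -1.6085 q7 -1.53 op 25.3 F [ 0.5 -0.4 -3.8]
need shift units (cur axes) [-0.021  0.001 -0.036] turn units [-0.014 -0.017 -0.016]
tool x [ 0.999 -0.038  0.002] y [-0.038 -0.999 -0.001] z [ 0.002  0.001 -1.   ]
```

Emit:
drive_tool([
  [-0.1,0,0,0,0,0],
  [-0.08,0,0,0,0,0],
  [-0.06,0,0,0,0,0],
])

```text
t: 41.9
ee_pos: [0.4469, 0.133, 0.0914]
tool_rot: [1.0, -0.019, 0.01, 0.0]
wrist_force: [11.2, 0.0, -18.3]
opening: 0.0247
```

Emit:
drive_tool([
  [-0.06,0,0,0,0,0],
  [-0.06,0,0,0,0,0],
])

```text
t: 42.1
ee_pos: [0.447, 0.133, 0.0914]
tool_rot: [1.0, -0.02, 0.017, 0.001]
wrist_force: [12.9, 0.5, -19.0]
opening: 0.025
```

Emit:
drive_tool([
  [-0.06,0,0,0,0,0],
  [-0.06,0,0,0,0,0],
])

```text
t: 42.3
ee_pos: [0.4473, 0.1329, 0.0916]
tool_rot: [1.0, -0.02, 0.024, 0.002]
wrist_force: [12.1, -0.7, -19.0]
opening: 0.0254
```

Emit:
drive_tool([
  [0,0,0,0,-0.45,0],
  [0,0,0,0,0,0],
])

```text
t: 42.5
ee_pos: [0.4473, 0.133, 0.0915]
tool_rot: [1.0, -0.019, -0.0, 0.002]
wrist_force: [2.0, 0.8, -1.9]
opening: 0.0253
```

```bash
python3 - <<'E'
from h import *
need([.447,.133,.0914],-1.6068)
E
```

```text
t 42.5 pos [0.4473 0.133  0.0915] jawyaw -1.6097 q7 -1.54 op 25.3 F [ 2.   0.8 -1.9]
need shift units (cur axes) [-0.006 -0.001  0.002] turn units [ 0.032 -0.    -0.028]
tool x [ 0.999 -0.039  0.   ] y [-0.039 -0.999  0.003] z [-0.    -0.003 -1.   ]
```

Emit:
drive_tool([
  [0,0.08,0,0,0,0],
  [0,0.08,0,0,0,0],
  [0,0.08,0,0,0,0],
  [0,0.07,0,0,0,0],
])

```text
t: 42.9
ee_pos: [0.4469, 0.1212, 0.0915]
tool_rot: [1.0, -0.018, 0.002, -0.001]
wrist_force: [2.8, 6.4, -7.0]
opening: 0.0247
```

Emit:
drive_tool([
  [0,0.06,0,0,0,0],
  [0,0.06,0,0,0,0],
])

```text
t: 43.1
ee_pos: [0.447, 0.1213, 0.0916]
tool_rot: [1.0, -0.016, 0.003, -0.004]
wrist_force: [3.3, 13.6, -9.8]
opening: 0.0251
```

Emit:
drive_tool([
  [0,0.06,0,0,0,0],
  [0,0.06,0,0,0,0],
])

```text
t: 43.3
ee_pos: [0.447, 0.1213, 0.0916]
tool_rot: [1.0, -0.015, 0.003, -0.007]
wrist_force: [2.5, 13.7, -8.7]
opening: 0.0253
```

```bash
python3 - <<'E'
from h import *
need([.447,.119,.0914],-1.6068)
E
```

```text
t 43.3 pos [0.447  0.1213 0.0916] jawyaw -1.6000 q7 -1.49 op 25.3 F [ 2.5 13.7 -8.7]
need shift units (cur axes) [0.002 0.046 0.003] turn units [-0.144 -0.064  0.065]
tool x [ 1.    -0.029  0.007] y [-0.029 -0.999 -0.015] z [ 0.007  0.015 -1.   ]
```

Both stops are found: slide (-0.05,-0.05) corresponds to TCP (0.4470,0.1213). Now moving to red, where the TCP target is (0.5151,0.2049).

Emit:
drive_tool([
  [0,0,0,-0.14,-0.06,0.06],
  [0,-0.2,0,0,0,0],
  [0.15,-0.25,0,0,0,0],
  [0.2,-0.25,0,0,0,0],
  [0.2,-0.25,0,0,0,0],
  [0.2,-0.25,0,0,0,0],
  [0.2,-0.2,0,0,0,0],
  [0,0,0,0,0,0],
])

```text
t: 44.1
ee_pos: [0.4914, 0.1748, 0.0916]
tool_rot: [1.0, -0.022, -0.006, 0.007]
wrist_force: [5.1, 5.5, -11.0]
opening: 0.0246
```

```bash
python3 - <<'E'
from h import *
need([.5151,.2049,.0914],-1.6068)
E
```

```text
t 44.1 pos [0.4914 0.1748 0.0916] jawyaw -1.6157 q7 -1.59 op 24.6 F [  5.1   5.5 -11. ]
need shift units (cur axes) [ 0.446 -0.622 -0.01 ] turn units [ 0.132  0.121 -0.086]
tool x [ 0.999 -0.045 -0.013] y [-0.045 -0.999  0.014] z [-0.013 -0.013 -1.   ]
```

Emit:
drive_tool([
  [0.12,-0.18,0,0.12,0.12,-0.08],
  [0.15,-0.2,0,0,0,0],
  [0.12,-0.18,0,0,0,0],
  [0.05,-0.08,0,0.05,0.05,0],
  [0,0,0,0,0,0],
])

```text
t: 44.6
ee_pos: [0.5093, 0.1939, 0.0916]
tool_rot: [1.0, -0.022, -0.003, 0.003]
wrist_force: [2.9, 3.4, -5.3]
opening: 0.025
```

```bash
python3 - <<'E'
from h import *
need([.5151,.2049,.0914],-1.6068)
E
```

```text
t 44.6 pos [0.5093 0.1939 0.0916] jawyaw -1.6150 q7 -1.61 op 25.0 F [ 2.9  3.4 -5.3]
need shift units (cur axes) [ 0.107 -0.226  0.002] turn units [ 0.063  0.057 -0.079]
tool x [ 0.999 -0.044 -0.006] y [-0.044 -0.999  0.007] z [-0.006 -0.006 -1.   ]
```

Emit:
drive_tool([
  [0.06,-0.13,0,0.06,0.06,-0.05],
  [0.06,-0.13,0,0,0,0],
  [0.02,-0.03,0,0.03,0.03,0],
  [0,0,0,0,0,0],
])

```text
t: 45.0
ee_pos: [0.5136, 0.2022, 0.0916]
tool_rot: [1.0, -0.021, -0.001, 0.001]
wrist_force: [0.3, 1.4, -0.7]
opening: 0.0253
```

```bash
python3 - <<'E'
from h import *
need([.5151,.2049,.0914],-1.6068)
E
```

```text
t 45.0 pos [0.5136 0.2022 0.0916] jawyaw -1.6130 q7 -1.61 op 25.3 F [ 0.3  1.4 -0.7]
need shift units (cur axes) [ 0.027 -0.055  0.003] turn units [ 0.022  0.019 -0.059]
tool x [ 0.999 -0.042 -0.002] y [-0.042 -0.999  0.002] z [-0.002 -0.002 -1.   ]
```

Emit:
drive_tool([
  [0.05,-0.1,0,0,0,-0.03],
  [0.03,-0.05,0,0.02,0.02,0],
  [0,0,0,0,0,0],
])

```text
t: 45.3
ee_pos: [0.5163, 0.2062, 0.0916]
tool_rot: [1.0, -0.021, -0.002, 0.002]
wrist_force: [-0.1, 0.7, -0.3]
opening: 0.0248
```

```bash
python3 - <<'E'
from h import *
need([.5151,.2049,.0914],-1.6068)
snap("scene","s13",(240,120,340,195),gain=1.8)
snap("top","t13",(180,110,300,200),gain=1.8)
E
```

```text
t 45.3 pos [0.5163 0.2062 0.0916] jawyaw -1.6123 q7 -1.62 op 24.8 F [-0.1  0.7 -0.3]
need shift units (cur axes) [-0.024  0.027  0.004] turn units [ 0.032  0.031 -0.052]
tool x [ 0.999 -0.041 -0.003] y [-0.041 -0.999  0.003] z [-0.003 -0.003 -1.   ]
```

View pics/s13.png

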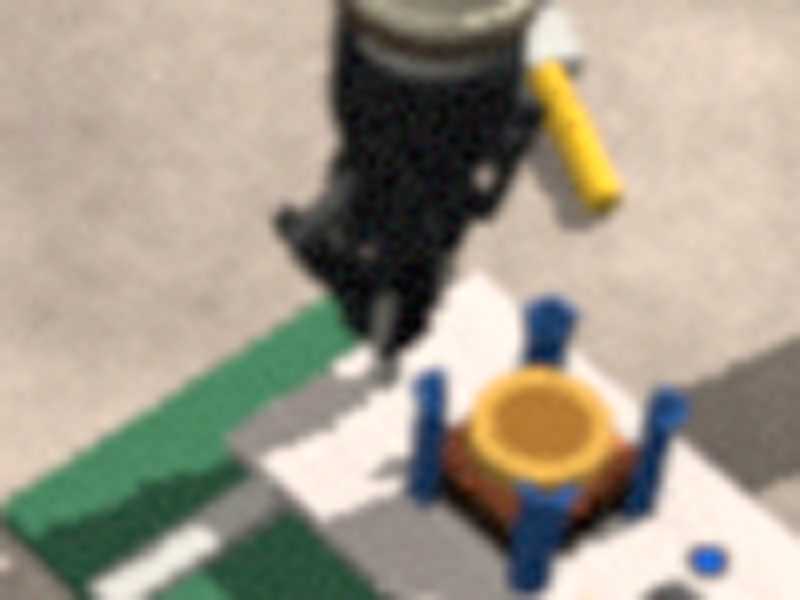

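View pics/t13.png

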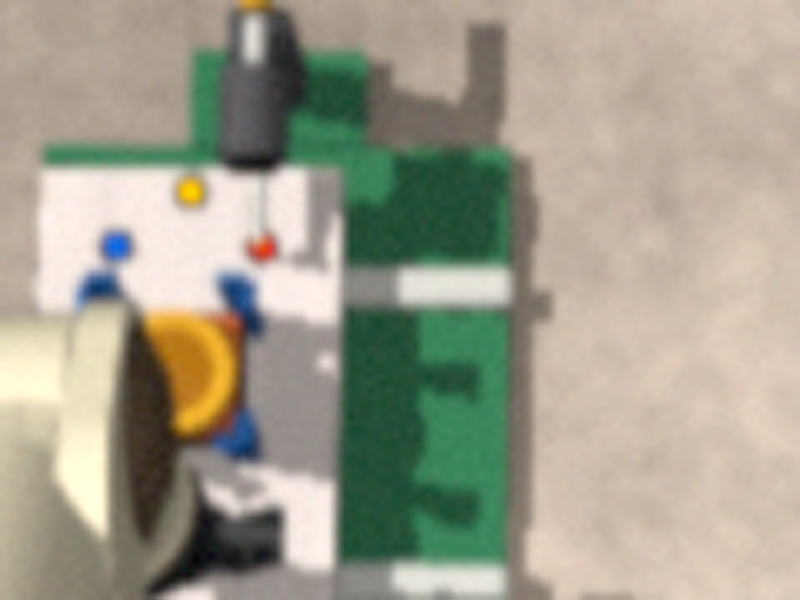

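The orange pointer's end sits on the red dot at top crop (262,245). I'll make a small correction of about 1.3 mm and hold.

Emit:
drive_tool([
  [-0.05,0.05,0,0.03,0.03,0],
  [0,0,0,0,0,0],
  [0,0,0,0,0,0],
  [0,0,0,0,0,0],
  [0,0,0,0,0,0],
  [0,0,0,0,0,0],
  [0,0,0,0,0,0],
  [0,0,0,0,0,0],
])

```text
t: 46.2
ee_pos: [0.5149, 0.2049, 0.0917]
tool_rot: [1.0, -0.02, 0.002, -0.001]
wrist_force: [0.7, -0.1, 0.2]
opening: 0.0251
```

Emit:
drive_tool([
  [0,0,0,0,0,0],
  [0,0,0,0,0,0],
  [0,0,0,0,0,0],
  [0,0,0,0,0,0],
])

```text
t: 46.6
ee_pos: [0.5149, 0.2049, 0.0917]
tool_rot: [1.0, -0.02, 0.002, -0.001]
wrist_force: [-0.3, -0.4, 1.5]
opening: 0.0247
```

```bash
python3 - <<'E'
from h import *
need([.5151,.2049,.0914],-1.6068)
n="top";im=snap("top","t14",(200,120,250,157),gain=1.8);np.save("pics/top14.npy",im);im=im.astype(float);B,G,R=im[...,0],im[...,1],im[...,2]
P={}
for k,wt,c in (("red",np.clip(R-1.6*np.maximum(G,B)-10,0,None),(219.3,147)),("yellow",np.clip(np.minimum(R,G)-1.6*B-10,0,None),(208.5,138.5)),("blue",np.clip(B-1.5*R-10,0,None),(197.5,147))):
    u=np.round(c).astype(int);s=wt[u[1]-4:u[1]+5,u[0]-4:u[0]+5];yy,xx=np.mgrid[u[1]-4:u[1]+5,u[0]-4:u[0]+5]
    P[k]=back(n,((s*xx).sum()/s.sum(),(s*yy).sum()/s.sum()),.054)[:2];print(k,P[k].round(4))
yw=-.036;R2=np.array([[np.cos(yw),-np.sin(yw)],[np.sin(yw),np.cos(yw)]])
print("red from yellow",P["yellow"]+R2@[-.028,-.036],"from blue",P["blue"]+R2@[0,-.072])
E
```

```text
t 46.6 pos [0.5149 0.2049 0.0917] jawyaw -1.6105 q7 -1.61 op 24.7 F [-0.3 -0.4  1.5]
need shift units (cur axes) [0.004 0.    0.006] turn units [-0.011 -0.03  -0.036]
tool x [ 0.999 -0.04   0.003] y [-0.04  -0.999 -0.001] z [ 0.003  0.001 -1.   ]
red [0.6711 0.1629]
yellow [0.7021 0.1987]
blue [0.6748 0.2359]
red from yellow [0.67278541 0.1637361 ] from blue [0.67216825 0.16396408]
```

View pics/t14.png

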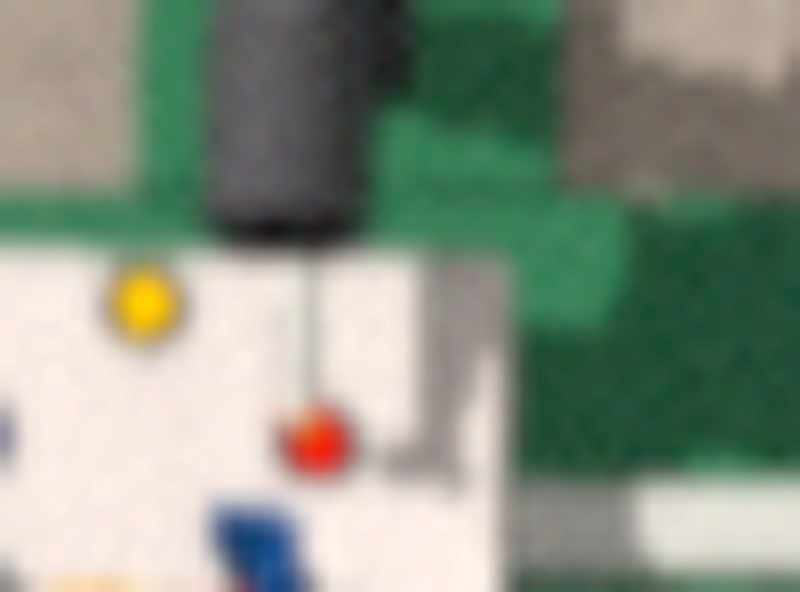

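Red was held for about 1.2 s with the pointer on the dot at (318,440) in the crop. Next is yellow, where the TCP target is (0.4858,0.1699).

Emit:
drive_tool([
  [-0.12,0.15,0,-0.02,-0.03,-0.03],
  [-0.15,0.18,0,0,0,0],
  [-0.15,0.18,0,0,0,0],
  [-0.12,0.16,0,-0.05,-0.05,0],
  [-0.06,0.08,0,-0.05,-0.05,0],
  [0,0,0,0,0,0],
])

```text
t: 47.25
ee_pos: [0.4897, 0.176, 0.0916]
tool_rot: [1.0, -0.018, 0.003, 0.001]
wrist_force: [-0.3, -1.4, 1.5]
opening: 0.0248
```

```bash
python3 - <<'E'
from h import *
need([.4858,.1699,.0914],-1.6068)
E
```

```text
t 47.2 pos [0.4897 0.176  0.0916] jawyaw -1.6065 q7 -1.58 op 24.8 F [-0.3 -1.4  1.5]
need shift units (cur axes) [-0.073  0.125  0.004] turn units [ 0.017 -0.049  0.003]
tool x [ 0.999 -0.036  0.005] y [-0.036 -0.999  0.002] z [ 0.005 -0.002 -1.   ]
```

Emit:
drive_tool([
  [-0.07,0.12,0,0,-0.05,0],
  [-0.04,0.06,0,0,0,0],
  [0,0,0,0,0,0],
  [0,0,0,0,0,0],
])

```text
t: 47.65
ee_pos: [0.4858, 0.1697, 0.0916]
tool_rot: [1.0, -0.017, 0.002, -0.0]
wrist_force: [1.3, 1.7, -2.8]
opening: 0.0248
```

```bash
python3 - <<'E'
from h import *
need([.4858,.1699,.0914],-1.6068)
E
```

```text
t 47.6 pos [0.4858 0.1697 0.0916] jawyaw -1.6057 q7 -1.57 op 24.8 F [ 1.3  1.7 -2.8]
need shift units (cur axes) [ 0.    -0.005  0.004] turn units [-0.008 -0.037  0.011]
tool x [ 0.999 -0.035  0.004] y [-0.035 -0.999 -0.001] z [ 0.004  0.001 -1.   ]
```

On target within 0.2 mm. Holding, with a visual check.

Emit:
drive_tool([
  [0,0,0,0,0,0],
  [0,0,0,0,0,0],
  [0,0,0,0,0,0],
  [0,0,0,0,0,0],
  [0,0,0,0,0,0],
  [0,0,0,0,0,0],
  [0,0,0,0,0,0],
  [0,0,0,0,0,0],
])

```text
t: 48.45
ee_pos: [0.4858, 0.1697, 0.0916]
tool_rot: [1.0, -0.017, 0.002, -0.0]
wrist_force: [1.3, 2.1, -1.9]
opening: 0.0249
```

Emit:
drive_tool([
  [0,0,0,0,0,0],
  [0,0,0,0,0,0],
  [0,0,0,0,0,0],
  [0,0,0,0,0,0],
])

```text
t: 48.85
ee_pos: [0.4858, 0.1697, 0.0916]
tool_rot: [1.0, -0.017, 0.002, -0.0]
wrist_force: [1.8, 1.0, -2.6]
opening: 0.0249
```

```bash
python3 - <<'E'
from h import *
need([.5125,.1330,.0914],-1.6068)
snap("top","t15",(200,120,250,157),gain=1.8)
snap("scene","s15",(250,140,350,215),gain=1.8)
E
```

```text
t 48.9 pos [0.4858 0.1697 0.0916] jawyaw -1.6056 q7 -1.57 op 24.9 F [ 1.8  1.  -2.6]
need shift units (cur axes) [0.56  0.714 0.006] turn units [-0.006 -0.034  0.011]
tool x [ 0.999 -0.035  0.004] y [-0.035 -0.999 -0.001] z [ 0.004  0.    -1.   ]
```

View pics/t15.png

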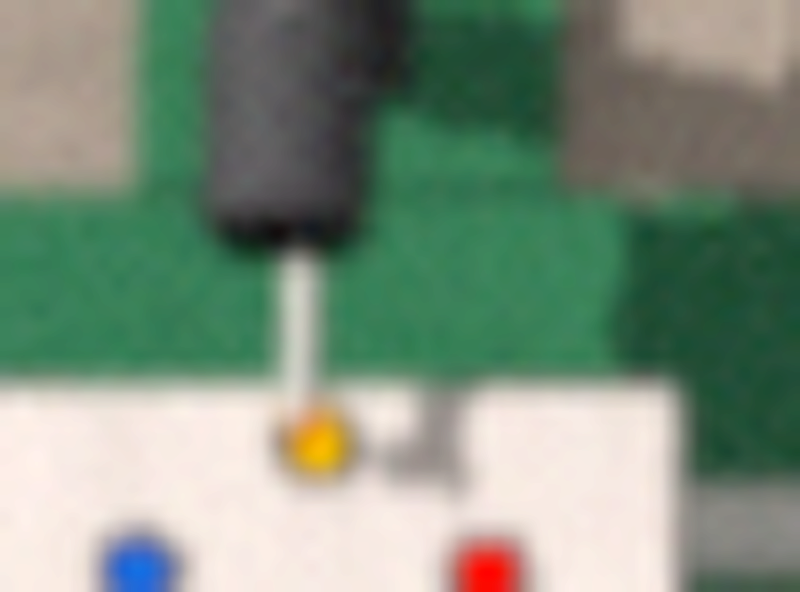

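View pics/s15.png

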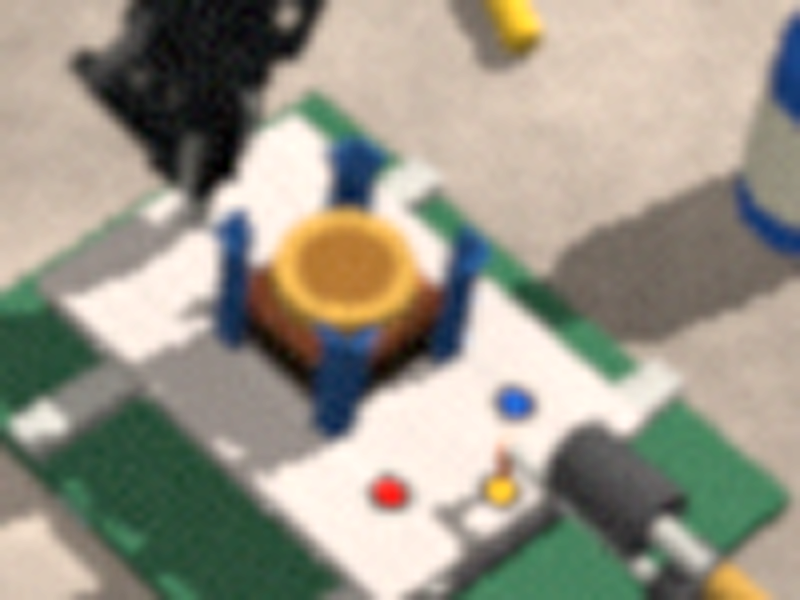

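The pointer sits on the yellow dot, at top crop (318,440) and scene crop (501,488), held for about 1.2 s. Next is blue.

Emit:
drive_tool([
  [0.12,0.15,0,0,-0.03,0],
  [0.15,0.18,0,0,0,0],
  [0.15,0.18,0,0,0,0],
  [0.13,0.16,0,-0.05,0.05,0],
  [0.06,0.08,0,-0.05,0.05,0],
  [0,0,0,0,0,0],
])

```text
t: 49.55
ee_pos: [0.5087, 0.138, 0.0916]
tool_rot: [1.0, -0.016, -0.002, -0.0]
wrist_force: [1.4, 0.6, -2.2]
opening: 0.0253
```

```bash
python3 - <<'E'
from h import *
need([.5125,.1330,.0914],-1.6068)
E
```

```text
t 49.5 pos [0.5087 0.138  0.0916] jawyaw -1.6019 q7 -1.49 op 25.3 F [ 1.4  0.6 -2.2]
need shift units (cur axes) [0.08  0.098 0.003] turn units [-0.003  0.037  0.047]
tool x [ 1.    -0.031 -0.004] y [-0.031 -1.    -0.   ] z [-0.004  0.    -1.   ]
```

Emit:
drive_tool([
  [0.08,0.1,0,0,0.03,0.03],
  [0.04,0.05,0,0,0,0],
  [0,0,0,0,0,0],
  [0,0,0,0,0,0],
])

```text
t: 49.95
ee_pos: [0.5124, 0.1328, 0.0916]
tool_rot: [1.0, -0.016, -0.002, -0.002]
wrist_force: [-1.8, 1.8, 1.4]
opening: 0.0249
```

```bash
python3 - <<'E'
from h import *
need([.5125,.1330,.0914],-1.6068)
E
```

```text
t 50.0 pos [0.5124 0.1328 0.0916] jawyaw -1.6022 q7 -1.48 op 24.9 F [-1.8  1.8  1.4]
need shift units (cur axes) [ 0.001 -0.004  0.004] turn units [-0.028  0.043  0.044]
tool x [ 0.999 -0.031 -0.005] y [-0.031 -1.    -0.003] z [-0.004  0.003 -1.   ]
```

Emit:
drive_tool([
  [0,0,0,0,0,0],
  [0,0,0,0,0,0],
  [0,0,0,0,0,0],
  [0,0,0,0,0,0],
  [0,0,0,0,0,0],
  [0,0,0,0,0,0],
  [0,0,0,0,0,0],
  [0,0,0,0,0,0],
])

```text
t: 50.75
ee_pos: [0.5124, 0.1328, 0.0916]
tool_rot: [1.0, -0.016, -0.002, -0.001]
wrist_force: [-1.6, 1.9, 0.8]
opening: 0.0249
```

Emit:
drive_tool([
  [0,0,0,0,0,0],
  [0,0,0,0,0,0],
  [0,0,0,0,0,0],
  [0,0,0,0,0,0],
])

```text
t: 51.15
ee_pos: [0.5125, 0.1328, 0.0916]
tool_rot: [1.0, -0.016, -0.002, -0.001]
wrist_force: [-1.7, 2.4, 1.5]
opening: 0.0247
```

```bash
python3 - <<'E'
from h import *
need([.4470,.135,.0914],-1.6068)
snap("top","t16",(200,120,250,157),gain=1.8)
snap("scene","s16",(250,140,350,215),gain=1.8)
E
```

```text
t 51.1 pos [0.5125 0.1328 0.0916] jawyaw -1.6022 q7 -1.48 op 24.7 F [-1.7  2.4  1.5]
need shift units (cur axes) [-1.31  -0.003  0.009] turn units [-0.024  0.04   0.044]
tool x [ 0.999 -0.031 -0.004] y [-0.031 -1.    -0.003] z [-0.004  0.003 -1.   ]
```

View pics/t16.png

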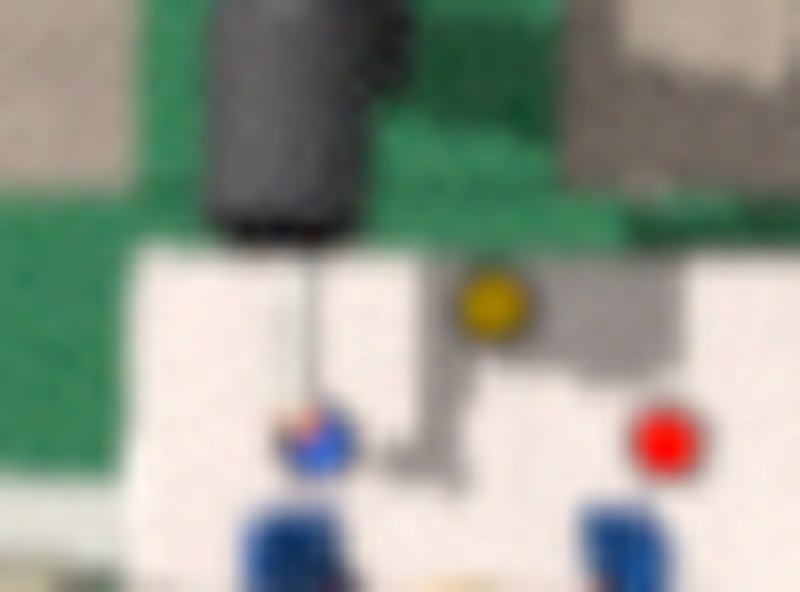

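View pics/s16.png

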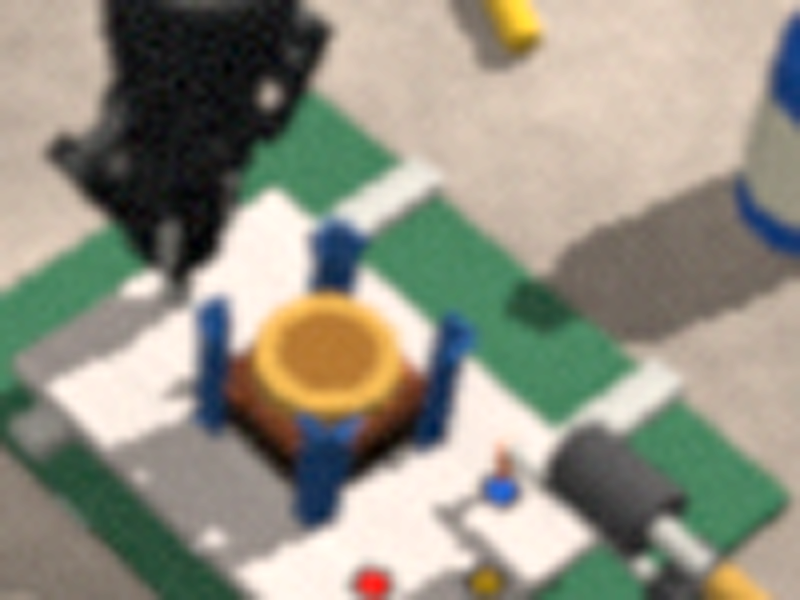

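The pointer stands on the blue dot, at scene crop (501,487), held for about 1.2 s. Now I'll pull back to the stop.

Emit:
drive_tool([
  [-0.15,0,0,0,0.04,0.04],
  [-0.2,0,0,0,0,0],
  [-0.25,0,0,0,-0.05,0],
  [-0.25,0,0,0,-0.05,0],
  [-0.25,0,0,0,-0.05,0],
  [-0.2,0,0,0,-0.05,0],
  [-0.15,0,0,0,-0.05,0],
  [0,0,0,0,0,0],
])

```text
t: 52.05
ee_pos: [0.4482, 0.1351, 0.0915]
tool_rot: [1.0, -0.017, -0.002, 0.0]
wrist_force: [-3.2, 1.4, 2.9]
opening: 0.0247
```

```bash
python3 - <<'E'
from h import *
need([.4470,.135,.0914],-1.6068)
E
```

```text
t 52.0 pos [0.4482 0.1351 0.0915] jawyaw -1.6041 q7 -1.53 op 24.7 F [-3.2  1.4  2.9]
need shift units (cur axes) [-0.024  0.002  0.003] turn units [0.001 0.034 0.026]
tool x [ 0.999 -0.033 -0.004] y [-0.033 -0.999  0.   ] z [-0.004 -0.    -1.   ]
```

Pull gently into the stop, untilt, then open and rise.

Emit:
drive_tool([
  [-0.05,0,0,0,0,0],
  [-0.05,0,0,0,-0.05,0],
  [-0.03,0,0,0,-0.05,0],
  [0,0,0,0,0,0],
])

```text
t: 52.45
ee_pos: [0.4464, 0.1351, 0.0915]
tool_rot: [1.0, -0.017, -0.002, 0.0]
wrist_force: [-1.9, 1.0, 0.6]
opening: 0.0247
```

```bash
python3 - <<'E'
from h import *
need([.4470,.135,.0914],-1.6068)
E
```

```text
t 52.5 pos [0.4464 0.1351 0.0915] jawyaw -1.6047 q7 -1.54 op 24.7 F [-1.9  1.   0.6]
need shift units (cur axes) [0.013 0.001 0.002] turn units [0.01 0.04 0.02]
tool x [ 0.999 -0.034 -0.004] y [-0.034 -0.999  0.001] z [-0.004 -0.001 -1.   ]
```

Emit:
drive_tool([
  [0,0,0,0,0,0],
  [0,0,0,0,0,0],
  [0,0,0,0,0,0],
  [0,0,0,0,0,0],
  [0,0,0,0,0,0],
], gripper=60)

```text
t: 52.95
ee_pos: [0.4453, 0.1336, 0.0918]
tool_rot: [1.0, -0.017, -0.003, 0.001]
wrist_force: [0.5, -0.6, 0.4]
opening: 0.0597
```

Emit:
drive_tool([
  [0,0,-0.2,0,0,0],
  [0,0,-0.4,0,0,0],
  [0,0,-0.6,0,0,0],
  [0,0,-0.8,0,0,0],
  [0,0.5,-0.3,0,0,0],
  [0,0.8,0,0,0,0],
  [0,0.8,0,0,0,0],
  [0,0,0,0,0,0],
])

```text
t: 53.75
ee_pos: [0.4436, 0.0253, 0.2166]
tool_rot: [1.0, -0.016, -0.002, 0.001]
wrist_force: [-0.4, 0.2, 0.2]
opening: 0.06
```

Emit:
drive_tool([
  [0,0.8,0,0,0,0],
  [0,0.8,0,0,0,0],
  [0,0,0,0,0,0],
  [0,0,0,0,0,0],
])

```text
t: 54.15
ee_pos: [0.4417, -0.0569, 0.2193]
tool_rot: [1.0, -0.017, -0.0, -0.0]
wrist_force: [-0.8, 0.7, -0.1]
opening: 0.0599
```

```bash
python3 - <<'E'
from h import *
need([.4470,.135,.0914],-1.6068)
ims=snap("scene","s17",(220,110,380,230),gain=1.8)
im=snap("top","t17",(170,100,330,220),gain=1.8)
n="top";im=im.astype(float);B,G,R=im[...,0],im[...,1],im[...,2]
yw=-.036;R2=np.array([[np.cos(yw),-np.sin(yw)],[np.sin(yw),np.cos(yw)]])
pk0=np.array([.5391,.1297]) 
for k,wt,off in (("red",np.clip(R-1.6*np.maximum(G,B)-10,0,None),[.07,-.036]),("yellow",np.clip(np.minimum(R,G)-1.6*B-10,0,None),[.098,0]),("blue",np.clip(B-1.5*R-10,0,None),[.07,.036])):
    g=pk0+[-.0033,.002]+R2@off
    u=proj(n,[*g,.054]).round().astype(int);s=wt[u[1]-4:u[1]+5,u[0]-4:u[0]+5];yy,xx=np.mgrid[u[1]-4:u[1]+5,u[0]-4:u[0]+5]
    P=back(n,((s*xx).sum()/s.sum(),(s*yy).sum()/s.sum()),.054)[:2];print(k,s.sum().round(),"pocket",(P-R2@off).round(4))
E
```

```text
t 54.1 pos [ 0.4417 -0.0569  0.2193] jawyaw -1.6049 q7 -1.34 op 59.9 F [-0.8  0.7 -0.1]
need shift units (cur axes) [-0.023 -3.836  2.561] turn units [-0.009  0.002  0.018]
tool x [ 0.999 -0.034 -0.   ] y [-0.034 -0.999 -0.001] z [-0.     0.001 -1.   ]
red 682.0 pocket [0.5352 0.1322]
yellow 741.0 pocket [0.5355 0.1323]
blue 516.0 pocket [0.5349 0.1323]
```

View pics/s17.png

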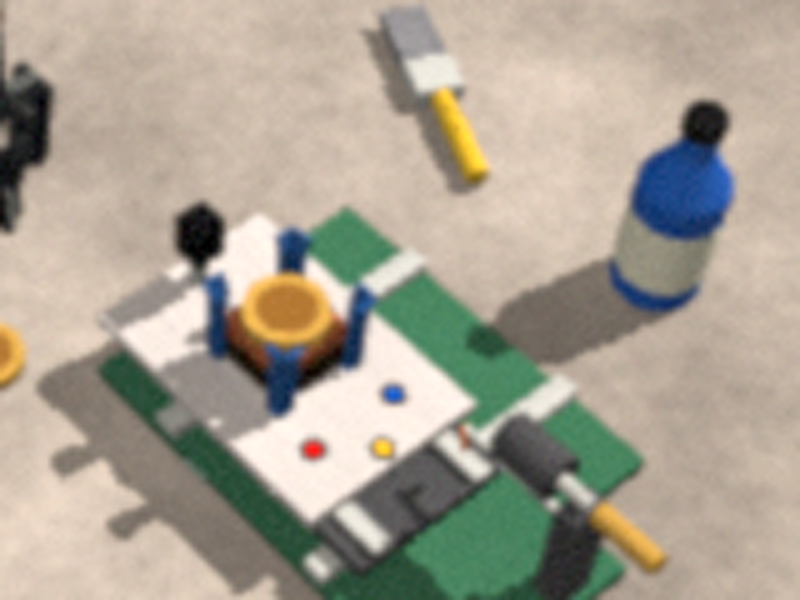

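View pics/t17.png

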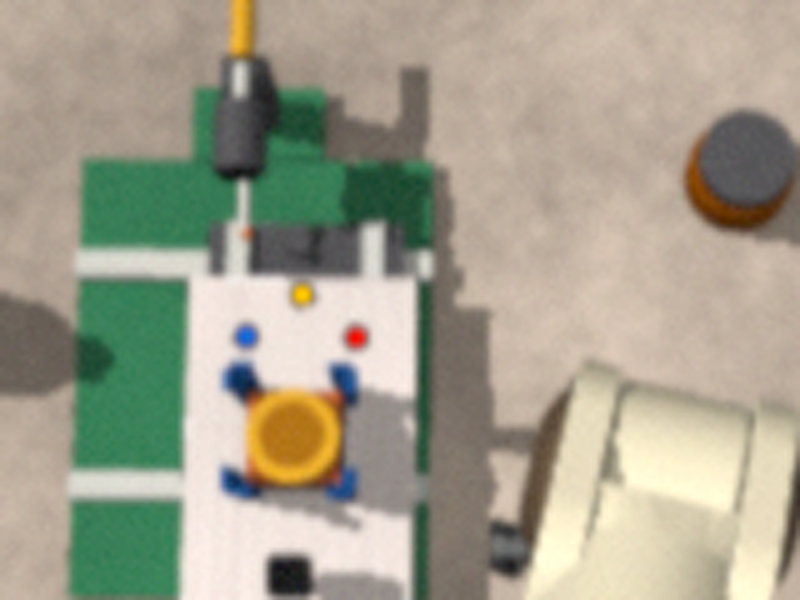

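The pocket is now at x=0.535 in the top camera, 3.4 mm behind where it started, which matches the stop. The disc is centred between the posts at top crop (294,437), and the arm is clear. Handing in.

```bash
python3 -c "
from bench import ctrl
print(ctrl.close_job())"
```

```text
the job is handed in; nothing more can be done
None
```

The job is handed in at about 54 s of the 210 s allowed; the system gave no verdict.

**Stack:** The plinth, the two spacers on the bench and the rightmost brass disc are stacked in the pocket. One spacer had been knocked aside before I reached it, so I measured it again before picking it up.

**Marks:** I held the carrier by its knob for about 1.2 s each on red, yellow and blue. I then pulled it back to the near stop, let go and moved the arm clear.

**Last checks:**
- **Stop:** the pocket sits 3.4 mm behind where it started. The stop I had found earlier by contact predicted 3.3 mm.
- **Stack fit:** the last pictures show the disc flat and centred between the posts. They cannot resolve the 5 mm centring limit exactly.
- **Bystanders:** I never drove the arm near the bottle, the jar or the brush, and they look unmoved in the pictures.
- **Pointer position:** on each mark the TCP was within about 0.3 mm of its target. My early camera estimate of the pointer disagreed with the contact-based positions by 1–3 mm. I relied on the contact positions, and close-up pictures at each mark agreed with them.

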